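Fit a fresh D cell in the rotating display stand

ROBOT

A 7-joint arm with a two-finger parallel gripper is mounted at the origin on a cart in front of the work surface, level with it; the furniture and walls round the work are solid. World frame = base frame: x ahead of the robot, y to its left, z up, the work surface at z = 0. Lengths are in m, angles in rad, forces in N, time in s.
With the tool pointing down it reaches from about 0.425 to 0.875 m from the base axis. Payload 4.7 kg.
Tool frame: the origin (TCP) lies midway between the tips of the shut fingers; the grasp point (between the pads) lies 19 mm behind it; x points along the fingers, y is the direction in which the jaws open and shut, and the axes are right-handed (so a half turn about x gives the same grasp; the last joint's range is limited). The gripper opens to 87 mm and grips with 3 to 60 N. Pads are 19 mm wide; open, the fingers measure 117 mm over their backs; the gripper's body (75 mm by 190 mm) begins 51 mm behind the grasp point.
Start: joints at [1.181, 0.321, -0.07, 1.45, 0.023, 1.371, -0.057], TCP at [0.255, -0.598, 0.223] pointing down, gripper open.
Joint ranges: [-2.86, 2.86], [-0.3, 2.09], [-1.38, 1.24], [0.06, 2.45], [-1.56, 4.7], [0.09, 2.05], [-2.69, 2.69]. Speed limits (rad/s): [2.57, 2.57, 3.14, 3.14, 3.14, 3.14, 3.14].

INTERFACE

Orientations are given as a rotation vector (axis times angle).
In Python, from bench import ctrl gives the robot as it stands. The module is installed in compiled form; this text tells all that it offers.
- The arm moves only by the shell command python3 -m jog 'ROWS' [FORCE]. ROWS is JSON, a list of rows, each an object with "rot": the turn, a rotation vector about the tool's x, y, z in units of 5 degrees (1.0 is 5 degrees), a list of three; "travel": the shift along the tool's x, y, z in units of 0.3 m (1.0 is 0.3 m), a list of three; "jaw": the closure, from -1 (fully open) to 1 (shut), so that 0 is half open. In form: [{"rot": [ax, ay, az], "travel": [tx, ty, tz], "jaw": jaw}, ...]. A call has 1 to 8 rows; each row shifts and turns the commanded pose from where the row before left it, along the tool's axes as they then stand; what a row does not reach is not made up. A row lasts 1/10 s, in which the tool goes at most 50 mm and 8.59 degrees, less where a joint would pass 70% of its speed; a pose out of reach is approached as far as the arm can. A call with a number of a shift or a turn outside -1 to 1 is refused whole. A call with a gripper value outside its range is refused whole. The fingers move at their own pace and stop on an object; FORCE is the grip in N (left out, the last holds). Time passes only in rows, so rows that do not move let the fingers close. It gives the time, the measured TCP pose, the force and the opening at its end, in the units of the state.
- ctrl.get_state(): the state, without advancing time (a new reading comes with each control period).
- ctrl.get_image(name): name is "scene" or "top" or "wrist"; returns the picture (480x640x3 uint8, red, green, blue); there is no depth.
- ctrl.camera_model(name): a dict with "mtx" (3x3 intrinsics, pixels), "extrinsics" (4x4, takes a point from world to camera coordinates); the wrist camera has in their place "hand_eye" (4x4, takes a point from camera to tool coordinates, whose origin is the TCP and whose axes are the tool frame's). Camera axes: x right, y up, looking along -z (the intrinsics and any distortion apply to the point x, -y, -z); pixel columns grow to the right and rows downward; lengths in m; the calibration is good to about 2 mm. A picture is of the moment at which its call begins: read the wrist's pose just before it. camera_model takes no time and is no camera call.
- ctrl.close_job(): hands the job in, once; it reports no verdict.
The state is a dict: "time": time; "joint_positions": joint angles; "qd": joint speeds; "joint_torque": joint torques, N m; "position": TCP position; "tool_rot": TCP orientation; "ft_force": force on the tool from outside, world axes, zero at the start; "torque": the same for the moment, N m; "grip_width": opening from 0.0 (shut) to 1.0 (fully open).
Only numpy, scipy, OpenCV 4.12 (cv2) and the standard library are available. Lean on these libraries where they do the work, as an engineer would, in place of code of your own. Each camera call takes 0.05 s, during which the arm holds its last target.

TASK

The rotating display stand lies bottom up with its battery bay open. Fit the blue D cell: flat end against the coil spring, nub end pushed back and rolled down past the retaining lips, until it is held under them and lies flat on the floor of the bay. Then slide the dark grey cover fully shut over it; leave the candle tin, tumblers, soap and pepper mill where they stand.

Things in the scene. Friction and masses are not known exactly. Their poses are not given: they have to be found in the camera images.
- stand: Display turntable, bottom up on its round wooden plate (232 mm across); it does not shift. Round light grey base 200 mm across, top face at z = 54 mm, four rubber feet on it (12 mm tall, 24 mm wide, at x = +-76, y = +-40 mm). Origin under its centre, on the table; z up, y along the battery bay from spring to lips, x across. Bay: open pocket y = 5 to 81 mm, 38 mm wide (edges bevelled to 44), floor at z = 18 mm.
- spring_head (a point): Centre of the face of the coil spring's flat head, 15 mm across. The spring stands out of the bay's -y wall along y, on the axis of a seated cell (z = 34.5 mm in the stand's frame); free, its face is at y = 23 mm. It yields up to 14 mm towards -y at 0.9 N per mm.
- seat_mid (a point): Where the middle of the seated cell lies: x = 0, y = 50.5, z = 34.5 mm in the stand's frame; axes as the stand's. The seated cell lies along y, its top 3 mm below the stand's top face, the spring still 3 mm compressed.
- seat_nub (a point): Where the tip of the nub of the seated cell lies, on the contact: x = 0, y = 81, z = 34.5 mm in the stand's frame.
- bay_lip (a point): Edge of the two retaining lips, midway between them, at top-face height: y = 74, z = 54 mm in the stand's frame. The lips (4 mm thick, z = 50 to 54 mm) overhang the nub end by 7 mm, either side of a 20 mm wide notch for the nub. Set in at about 45 degrees, flat end low at the spring, a cell rests loosely on the lips (it may spring upright); pushed down its length, it clears them once the spring is in 8 mm.
- cell_mid (a point): Middle of the blue D cell with a silver band near its nub end: 33 mm across, 61 mm long with the nub, 0.14 kg, loose, at first standing on its flat end on the table with the nub up. The point's z points along the cell from flat end to nub.
- cell_nub (a point): Tip of the cell's nub (10 mm across, 3 mm tall), 30.5 mm from the middle. Axes as the cell's.
- cell_flat (a point): Centre of the cell's flat end, 30.5 mm from the middle. Axes as the cell's.
- cover (a joint): Opening of the dark grey sliding cover in m: 0 shut, at most 0.088; it slides to the stand's +y to shut, stays where it is left and needs about 1.5 N. A plate 48 mm wide, 84 mm long, 3 mm thick, just above the stand's top face; it passes over a seated cell only.
- cover_tab (a point): On the outer (-y) face of the cover's upturned end tab, which is 44 mm wide, 5 mm thick and rises 10 mm above the stand's top face; the point lies 6 mm above that face. Push the tab here towards +y to shut the cover. Axes as the stand's.
- candle_tin: Candle in a sage-green tin with a white label, 60 mm across, 41 mm tall, origin under its centre. Bystander.
- glass: Pink pressed-glass tumbler, 69 mm across, 100 mm tall, origin under its centre. Bystander.
- soap_bar: Pale green bar of soap in a paper band, 51 x 75 x 25 mm, origin under its centre. Bystander.
- mill: Dark turned wooden pepper mill, 55 mm across, 162 mm tall, origin under its centre. Bystander.

How it is judged:
On the way:
1. the cell is snapped down under the lips, nub on the contact, with the cover still open (distance between cell_mid and seat_mid below 0.005 m and distance between cell_nub and seat_nub below 0.005 m and value of joint cover above 0.05 m), for 0.2 s.
At the end, for the whole second after the job is handed in: The cell lies at rest in the bay, its middle within 5 mm of seat_mid and its nub within 5 mm of seat_nub; the cover is shut to within 4 mm; candle tin, glass, soap and pepper mill are within 30 mm of where they stood (distance between cell_mid and seat_mid below 0.005 m and distance between cell_nub and seat_nub below 0.005 m and value of joint cover below 0.004 m and linear speed of cell below 0.02 m/s and distance of each of candle_tin, glass, soap_bar, mill from where it was at the start of the episode below 0.03 m and angle between each of candle_tin, glass, soap_bar, mill's own z axis and vertical below 0.5 rad); the robot touches nothing.
It fails at once if the candle tin is pushed more than 30 mm or tipped over (distance of candle_tin from where it was at the start of the episode above 0.03 m or angle between candle_tin's own z axis and vertical above 0.5 rad).
It fails at once if the glass is pushed more than 30 mm or tipped over (distance of glass from where it was at the start of the episode above 0.03 m or angle between glass's own z axis and vertical above 0.5 rad).
It fails at once if the soap is pushed more than 30 mm or tipped over (distance of soap_bar from where it was at the start of the episode above 0.03 m or angle between soap_bar's own z axis and vertical above 0.5 rad).
It fails at once if the pepper mill is pushed more than 30 mm or tipped over (distance of mill from where it was at the start of the episode above 0.03 m or angle between mill's own z axis and vertical above 0.5 rad).
It also fails if it takes over 72 s, if anything falls off the work surface, if the arm or the gripper's body presses on something with over 40 N, if the wrist force passes 120 N, or if a joint passes its speed limit or range.

## Working session

There is one attempt and no reset: what is moved stays moved. The work goes in short steps, Python scripts to look and compute and a shell command to move; the robot and the scene stay as the last step left them, time stands still between calls to the robot, and variables do not carry over. Pictures are saved under pics/ and viewed, and the job is handed in when it is done.

```bash
mkdir -p pics; cat > h.py <<'E'
from bench import ctrl
import numpy as np, cv2
from scipy.spatial.transform import Rotation as R
def snap(n,f): 
    im=ctrl.get_image(n); cv2.imwrite(f'pics/{f}.png',im[:,:,::-1]); return im
def T_tool():
    s=ctrl.get_state(); T=np.eye(4); T[:3,:3]=R.from_rotvec(s['tool_rot']).as_matrix(); T[:3,3]=s['position']; return T
def cam(n,T=None):
    m=ctrl.camera_model(n); K=np.array(m['mtx'])
    if n=='wrist': E=np.linalg.inv((T if T is not None else T_tool())@np.array(m['hand_eye']))
    else: E=np.array(m['extrinsics'])
    return K,E
def ray(n,uv,z,T=None):
    K,E=cam(n,T); d=np.linalg.inv(K)@[uv[0],uv[1],1]; d=np.array([d[0],-d[1],-d[2]])
    Ci=np.linalg.inv(E); o=Ci[:3,3]; d=Ci[:3,:3]@d; return o+d*(z-o[2])/d[2]
def proj(n,p,T=None):
    K,E=cam(n,T); c=E[:3,:3]@np.array(p)+E[:3,3]; q=K@[c[0],-c[1],-c[2]]; return q[:2]/q[2]
E
python3 - <<'E'
from h import *
for n in('scene','top','wrist'): snap(n,n+'0')
m=ctrl.camera_model('top'); print(m); print(ctrl.camera_model('wrist'));print(ctrl.camera_model('scene'))
print(ctrl.get_state())
E
```

```text
{'mtx': array([[480.21154038,   0.        , 311.62086611],
       [  0.        , 480.21154038, 239.68144155],
       [  0.        ,   0.        ,   1.        ]]), 'extrinsics': array([[-0.01887937, -0.99900902, -0.04030562,  0.27386772],
       [ 0.98796144, -0.02483114,  0.15269447, -0.57613902],
       [-0.15354399, -0.03693762,  0.98745119, -0.80613656],
       [ 0.        ,  0.        ,  0.        ,  1.        ]])}
{'mtx': array([[362.46198403,   0.        , 319.40537005],
       [  0.        , 362.46198403, 240.41501864],
       [  0.        ,   0.        ,   1.        ]]), 'hand_eye': array([[ 6.57789585e-06,  2.73193119e-01, -9.61959209e-01,
        -1.61893370e-01],
       [ 9.99999919e-01,  3.86127563e-04,  1.16496924e-04,
         6.04499424e-04],
       [ 4.03265123e-04, -9.61959132e-01, -2.73193094e-01,
        -7.46694030e-02],
       [ 0.00000000e+00,  0.00000000e+00,  0.00000000e+00,
         1.00000000e+00]])}
{'mtx': array([[591.22021651,   0.        , 312.79593498],
       [  0.        , 591.22021651, 245.22458692],
       [  0.        ,   0.        ,   1.        ]]
[... 239 characters left out ...]
      ,  1.        ]])}
{'time': 0.15, 'joint_positions': array([ 1.18109963,  0.32168093, -0.07007721,  1.45140181,  0.0226163 ,
        1.37080366, -0.05689582]), 'qd': array([ 0.00089249, -0.00285388, -0.00161509, -0.00298682,  0.00113049,
       -0.00233652, -0.0001858 ]), 'joint_torque': array([-9.11822622e-05, -4.91795969e+01, -4.04570354e-01, -3.12875283e+01,
       -6.40063779e-02,  4.04217734e-02,  9.32121247e-05]), 'position': array([ 0.25517387, -0.59735675,  0.22169086]), 'tool_rot': array([ 1.99954987,  0.41087477, -2.00037533]), 'ft_force': array([-0.43853001, -0.64086259,  0.55703076]), 'torque': array([-0.0029051 , -0.02037997, -0.01808207]), 'grip_width': 0.9984975144267272}
```

View pics/top0.png

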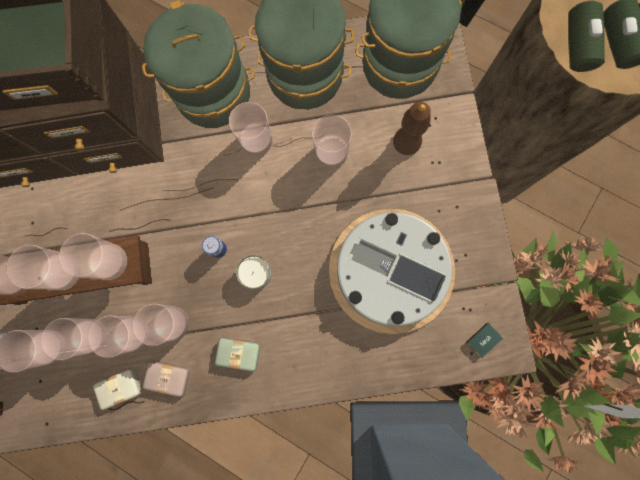

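View pics/scene0.png

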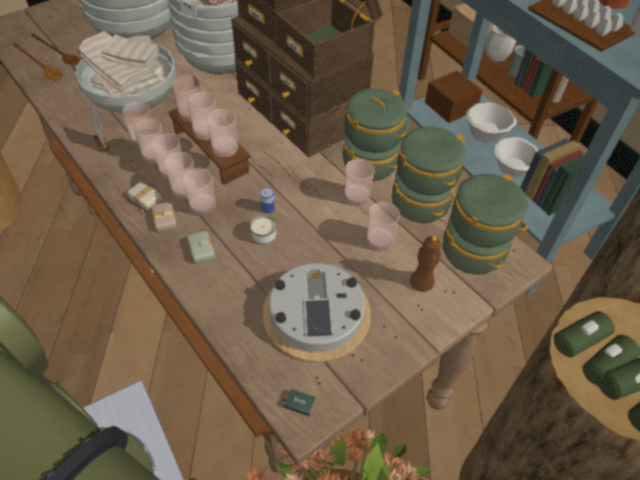

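View pics/wrist0.png

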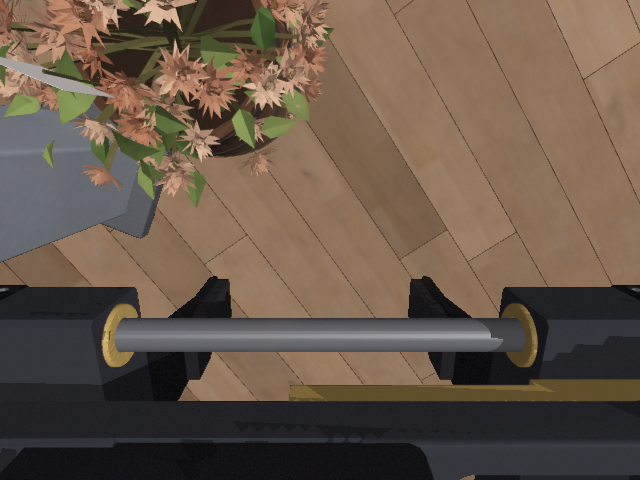

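```bash
python3 - <<'E'
import cv2
a=cv2.imread('pics/top0.png')
cv2.imwrite('pics/c1.png',cv2.resize(a[200:340,320:470],None,fx=5,fy=4.28*5/4.28,interpolation=cv2.INTER_CUBIC)[:600*2])
cv2.imwrite('pics/c1.png',cv2.resize(a[205:340,325:460],(600,600),interpolation=cv2.INTER_CUBIC))
cv2.imwrite('pics/c2.png',cv2.resize(a[220:300,190:290],(750,600),interpolation=cv2.INTER_CUBIC))
E
```

```text
(no output)
```

View pics/c1.png

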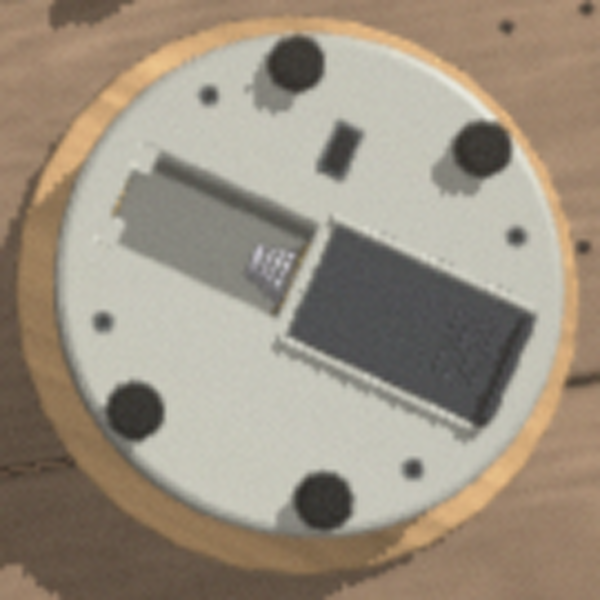

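View pics/c2.png

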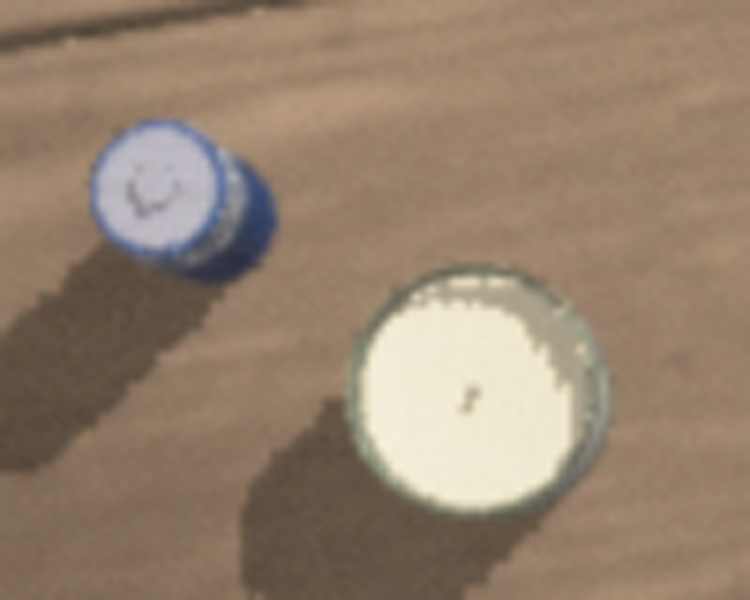

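```bash
python3 - <<'E'
from h import *
s=135/600
f=[((296,63),(76,40)),((483,149),(76,-40)),((135,410),(-76,40)),((323,501),(-76,-40))]
P=[];Q=[]
for (u,v),q in f:
    P.append(ray('top',(325+u*s,205+v*s),0.066)[:2]);Q.append(np.array(q)/1000)
P=np.array(P);Q=np.array(Q)
pc=P.mean(0); H=(Q.T@(P-pc)); a=np.arctan2(H[0,1]-H[1,0],H[0,0]+H[1,1])
Rm=np.array([[np.cos(a),-np.sin(a)],[np.sin(a),np.cos(a)]])
print('stand',pc,np.degrees(a)); print((P-pc)@Rm*1000)
for (u,v) in [(160,153),(320,222),(275,312),(118,240),(500,425),(535,318)]:
    print((u,v),(ray('top',(325+u*s,205+v*s),.054)[:2]-pc)@Rm*1000)
print('cell',ray('top',(190+152/7.5,220+190/7.5),.061), ray('top',(190+156/7.5,220+188/7.5),.058))
print('tin',ray('top',(190+480/7.5,220+390/7.5),.041))
for n,uv in dict(g1=(331,128),g2=(250,113),).items(): print(n,ray('top',uv,.1))
print('mill',ray('top',(421,108),.162),ray('top',(406,145),0)); print('soap',ray('top',(237,355),.025))
print(R.from_rotvec(ctrl.get_state()['tool_rot']).as_matrix())
E
```

```text
stand [0.52715688 0.11846403] -26.868017281784923
[[ 75.23416797  39.7981001 ]
 [ 75.114065   -39.70316448]
 [-75.05379029  39.40817641]
 [-75.29444268 -39.50311203]]
(160, 153) [21.85296778 72.98984246]
(320, 222) [23.87348252  4.62223676]
(275, 312) [-16.08147248   5.85493871]
(118, 240) [-16.81991954  73.28697001]
(500, 425) [-18.50826737 -90.41366555]
(535, 318) [ 25.36254931 -86.05863262]
cell [0.57467164 0.44048499 0.061     ] [0.57557338 0.44029375 0.058     ]
tin [0.52742349 0.3658298  0.041     ]
g1 [0.7695454  0.22188233 0.1       ]
g2 [0.80219546 0.36335267 0.1       ]
mill [0.77317905 0.07794222 0.162     ] [0.77014662 0.07716806 0.        ]
soap [0.3815543  0.39887585 0.025     ]
[[-6.87363056e-04  3.92934809e-01 -9.19566073e-01]
 [ 1.34159803e-03 -9.19565101e-01 -3.92935396e-01]
 [-9.99998864e-01 -1.50377731e-03  1.04914510e-04]]
```

```bash
cat >> h.py <<'E'
A=np.radians(-26.87); S0=np.array([.52716,.11846,0]); RS=R.from_euler('z',A).as_matrix()
def st(p): return S0+RS@(np.array(p)/1000)          # stand mm -> world
def ist(p): return RS.T@(np.array(p)-S0)*1000
def tooldown(phi):  # tilt deg: + tips towards stand +y ; 0 = straight down, tool y = stand x
    R0=np.column_stack([[0,0,-1],RS[:,0],-RS[:,1]])
    return R.from_rotvec(RS[:,0]*np.radians(phi)).as_matrix()@R0
def plan(Rt,pt,n=None,from_=None):
    T=T_tool() if from_ is None else from_
    d=T[:3,:3].T@(np.array(pt)-T[:3,3]); rv=R.from_matrix(T[:3,:3].T@Rt).as_rotvec()
    k=max(np.linalg.norm(d)/.048,np.degrees(np.abs(rv).max())/5,1); n=n or int(np.ceil(k))
    # per row: body-frame rotation constant; travel in the frame at each row start
    print('n',n,'rot/row',np.round(np.degrees(rv)/5/n,3))
    dw=(np.array(pt)-T[:3,3])/n
    for i in range(n):
        Ri=T[:3,:3]@R.from_rotvec(rv*i/n).as_matrix(); print(i,np.round(Ri.T@dw/.3,4))
    T2=np.eye(4);T2[:3,:3]=Rt;T2[:3,3]=pt; return T2
def stat():
    s=ctrl.get_state(); T=T_tool(); p=ist(T[:3,3])
    x=RS.T@T[:3,0]; y=RS.T@T[:3,1]
    print('t %.2f'%s['time'],'stand-mm',np.round(p,1),'world',np.round(T[:3,3],4),'tilt %.1f'%np.degrees(np.arctan2(x[1],-x[2])),'toolx',np.round(x,3),'tooly',np.round(y,3),'Fs',np.round(RS.T@s['ft_force'],1),'w %.1f'%(87*s['grip_width']),'q',np.round(s['joint_positions'],2))
E
python3 - <<'E'
from h import *
stat()
T=plan(tooldown(0),[.50,-.10,.23])
plan(tooldown(0),[.5757,.4403,.20],from_=T)
E
```

```text
t 0.15 stand-mm [  80.9 -761.5  221.7] world [ 0.2552 -0.5974  0.2217] tilt 0.1 toolx [-0.001  0.001 -1.   ] tooly [ 0.766 -0.643 -0.002] Fs [-0.1 -0.8  0.6] w 86.9 q [ 1.18  0.32 -0.07  1.45  0.02  1.37 -0.06]
n 12 rot/row [-0.667 -0.     0.001]
0 [-0.0022 -0.1003 -0.1168]
1 [-0.0022 -0.0934 -0.1225]
2 [-0.0022 -0.0861 -0.1277]
3 [-0.0022 -0.0785 -0.1325]
4 [-0.0022 -0.0707 -0.1368]
5 [-0.0022 -0.0626 -0.1407]
6 [-0.0023 -0.0543 -0.1441]
7 [-0.0023 -0.0459 -0.147 ]
8 [-0.0023 -0.0372 -0.1494]
9 [-0.0023 -0.0285 -0.1513]
10 [-0.0023 -0.0196 -0.1527]
11 [-0.0023 -0.0107 -0.1536]
n 12 rot/row [0. 0. 0.]
0 [ 0.0083 -0.0491 -0.1434]
1 [ 0.0083 -0.0491 -0.1434]
2 [ 0.0083 -0.0491 -0.1434]
3 [ 0.0083 -0.0491 -0.1434]
4 [ 0.0083 -0.0491 -0.1434]
5 [ 0.0083 -0.0491 -0.1434]
6 [ 0.0083 -0.0491 -0.1434]
7 [ 0.0083 -0.0491 -0.1434]
8 [ 0.0083 -0.0491 -0.1434]
9 [ 0.0083 -0.0491 -0.1434]
10 [ 0.0083 -0.0491 -0.1434]
11 [ 0.0083 -0.0491 -0.1434]
```

```bash
python3 -m jog '[{"rot":[-0.8,0,0],"travel":[0,-0.1,-0.117],"jaw":-1},{"rot":[-0.8,0,0],"travel":[0,-0.093,-0.122],"jaw":-1},{"rot":[-0.8,0,0],"travel":[0,-0.084,-0.128],"jaw":-1},{"rot":[-0.8,0,0],"travel":[0,-0.075,-0.134],"jaw":-1},{"rot":[-0.8,0,0],"travel":[0,-0.066,-0.139],"jaw":-1},{"rot":[-0.8,0,0],"travel":[0,-0.056,-0.143],"jaw":-1},{"rot":[-0.8,0,0],"travel":[0,-0.046,-0.147],"jaw":-1},{"rot":[-0.8,0,0],"travel":[0,-0.036,-0.15],"jaw":-1}]'; python3 - <<'E'
from h import *
stat()
T=plan(tooldown(0),[.50,-.10,.23])
E
```

```text
time: 0.95
position: [0.4152, -0.2632, 0.2225]
tool_rot: [1.639, 0.859, -1.64]
ft_force: [0.6, -1.0, 0.3]
grip_width: 0.998
t 0.95 stand-mm [  72.6 -391.1  222.5] world [ 0.4152 -0.2632  0.2225] tilt -0.0 toolx [ 0. -0. -1.] tooly [ 0.991 -0.136  0.   ] Fs [ 1.  -0.6  0.3] w 86.9 q [ 0.88 -0.   -0.37  1.82 -0.    1.32 -0.09]
n 4 rot/row [-0.392  0.001 -0.   ]
0 [-0.0063 -0.0193 -0.1521]
1 [-0.0063 -0.0141 -0.1527]
2 [-0.0063 -0.0089 -0.1531]
3 [-0.0063 -0.0037 -0.1533]
```

```bash
python3 -m jog '[{"rot":[-0.39,0,0],"travel":[0,-0.019,-0.153],"jaw":-1},{"rot":[-0.39,0,0],"travel":[0,-0.014,-0.153],"jaw":-1},{"rot":[-0.39,0,0],"travel":[0,-0.009,-0.153],"jaw":-1},{"rot":[-0.4,0,0],"travel":[0,-0.004,-0.153],"jaw":-1}]'; python3 - <<'E'
from h import *
stat()
T=plan(tooldown(0),st([0,40,200]))
E
```

```text
time: 1.35
position: [0.5007, -0.1002, 0.2226]
tool_rot: [1.546, 0.948, -1.547]
ft_force: [0.9, -1.1, -0.9]
grip_width: 1.005
t 1.35 stand-mm [  75.2 -207.   222.6] world [ 0.5007 -0.1002  0.2226] tilt -0.0 toolx [ 0. -0. -1.] tooly [ 1.    -0.001  0.   ] Fs [ 1.3 -0.6 -0.9] w 87.4 q [ 0.69  0.05 -0.56  1.77  0.03  1.32 -0.35]
n 6 rot/row [-0.003  0.001 -0.001]
0 [ 0.0125 -0.042  -0.1372]
1 [ 0.0125 -0.042  -0.1372]
2 [ 0.0125 -0.0419 -0.1372]
3 [ 0.0125 -0.0419 -0.1372]
4 [ 0.0125 -0.0419 -0.1372]
5 [ 0.0125 -0.0418 -0.1372]
```

```bash
python3 -m jog '[{"rot":[0,0,0],"travel":[0.0125,-0.042,-0.137],"jaw":-1},{"rot":[0,0,0],"travel":[0.0125,-0.042,-0.137],"jaw":-1},{"rot":[0,0,0],"travel":[0.0125,-0.042,-0.137],"jaw":-1},{"rot":[0,0,0],"travel":[0.0125,-0.042,-0.137],"jaw":-1},{"rot":[0,0,0],"travel":[0.0125,-0.042,-0.137],"jaw":-1},{"rot":[0,0,0],"travel":[0.0125,-0.042,-0.137],"jaw":-1},{"rot":[0,0,0],"travel":[0,0,0],"jaw":-1}]'; python3 - <<'E'
from h import *
stat(); T=T_tool(); np.save('Tw1.npy',T); im=snap('wrist','w1')
for p in [(19,5,54),(-19,5,54),(19,74,54),(-19,74,54),(76,40,66),(76,-40,66),(-76,40,66),(-76,-40,66),(0,23,34.5)]:
    u=proj('wrist',st(p),T); print(p,np.round(u,1)); cv2.circle(im,tuple(int(round(a)) for a in u),2,(255,0,0),-1)
cv2.imwrite('pics/w1m.png',im[:,:,::-1])
E
```

```text
time: 2.05
position: [0.5435, 0.1601, 0.1996]
tool_rot: [1.543, 0.96, -1.54]
ft_force: [-0.3, 0.4, 0.2]
grip_width: 1.0
t 2.05 stand-mm [ -4.3  44.5 199.6] world [0.5435 0.1601 0.1996] tilt 0.2 toolx [-0.003  0.004 -1.   ] tooly [ 1.     0.008 -0.003] Fs [-0.4  0.2  0.2] w 87.0 q [ 0.34  0.23 -0.77  1.67  0.16  1.3  -0.92]
(19, 5, 54) [345.  269.5]
(-19, 5, 54) [302.9 269.2]
(19, 74, 54) [347.2 193.1]
(-19, 74, 54) [302.5 192.8]
(76, 40, 66) [414.6 235.9]
(76, -40, 66) [407.7 321.5]
(-76, 40, 66) [234.5 234.5]
(-76, -40, 66) [239.4 320.1]
(0, 23, 34.5) [324.  244.1]
```

View pics/w1m.png

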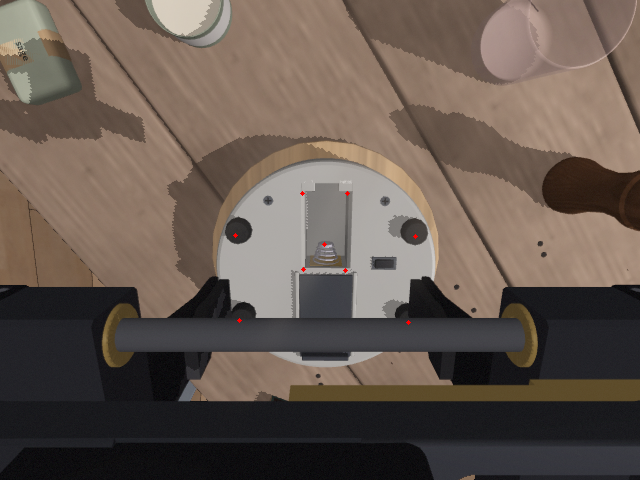

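```bash
python3 - <<'E'
import cv2
a=cv2.imread('pics/w1.png')
cv2.imwrite('pics/w1c.png',cv2.resize(a[160:340,210:450],(800,600),interpolation=cv2.INTER_CUBIC))
E
```

```text
(no output)
```

View pics/w1c.png

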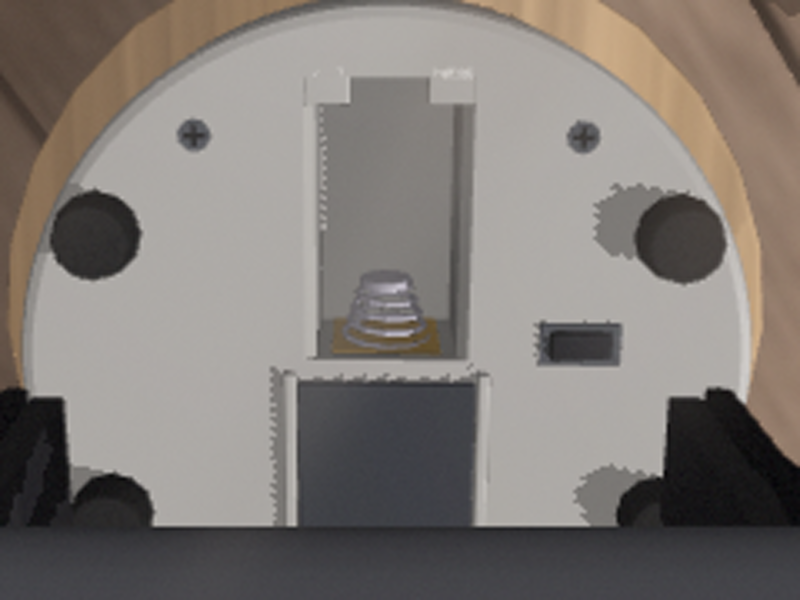

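```bash
python3 - <<'E'
from h import *
from scipy.optimize import least_squares
T=np.load('Tw1.npy'); k=0.3
obs=[((-10,74,54),(350,103)),((10,74,54),(430,103)),((-22,74,54),(304,103)),((22,74,54),(475,103)),((-76,40,66),(97,232)),((76,40,66),(682,236))]
def f(p,full=False):
    r=[]
    c,s=np.cos(p[2]),np.sin(p[2])
    for q,(u,v) in obs:
        q=np.array(q)/1000; w=[p[0]+c*q[0]-s*q[1],p[1]+s*q[0]+c*q[1],q[2]+(p[3] if len(p)>3 else 0)]
        r+=list(proj('wrist',w,T)-np.array([210+u*k,160+v*k]))
    return np.array(r)
o=least_squares(f,[S0[0],S0[1],A]); print(o.x,np.degrees(o.x[2]));print(np.round(o.fun.reshape(-1,2),1)); print('shift mm in stand',RS.T[:2,:2]@(o.x[:2]-S0[:2])*1000)
o=least_squares(f,[S0[0],S0[1],A,0]); print(o.x,np.degrees(o.x[2]));print(np.round(o.fun.reshape(-1,2),1))
print(ist(T[:3,3]))
T2=plan(tooldown(0),[.5757,.4403,.17])
E
```

```text
[ 0.5300218   0.11988102 -0.46707433] -26.76138802077068
[[ 0.2 -1. ]
 [-0.3 -0.9]
 [-0.2 -1.1]
 [ 0.4 -0.8]
 [-2.6  2.2]
 [ 2.4  2. ]]
shift mm in stand [1.91056849 2.56103678]
[ 0.52945879  0.11832974 -0.4669153  -0.00975364] -26.75227585978457
[[ 0.5 -0.6]
 [-0.6 -0.5]
 [ 0.6 -0.7]
 [-0.4 -0.4]
 [ 0.2  1.2]
 [-0.4  1.1]]
[ -4.26409817  44.49672457 199.57917673]
n 6 rot/row [ 0.008 -0.002  0.004]
0 [ 0.0167 -0.0549 -0.149 ]
1 [ 0.0166 -0.0551 -0.149 ]
2 [ 0.0166 -0.0552 -0.149 ]
3 [ 0.0165 -0.0553 -0.1489]
4 [ 0.0165 -0.0554 -0.1489]
5 [ 0.0164 -0.0555 -0.1488]
```

```bash
sed -i 's/^A=np.radians.*/A=np.radians(-26.77); RS=R.from_euler("z",A).as_matrix(); S0=np.array([.52716,.11846,0])+RS@[.0018,.0015,0]/' h.py; sed -i 's/+RS@\[.0018,.0015,0\]\//+RS@[.0018,.0015,0]\n#/' h.py; grep -n S0= h.py; python3 -m jog '[{"rot":[0,0,0],"travel":[0.0,-0.055,-0.149],"jaw":-1},{"rot":[0,0,0],"travel":[0.0,-0.055,-0.149],"jaw":-1},{"rot":[0,0,0],"travel":[0,-0.055,-0.149],"jaw":-1},{"rot":[0,0,0],"travel":[0,-0.055,-0.149],"jaw":-1},{"rot":[0,0,0],"travel":[0,-0.055,-0.149],"jaw":-1},{"rot":[0,0,0],"travel":[0,0,0],"jaw":-1}]'; python3 - <<'E'
from h import *
stat(); T=T_tool(); np.save('Tw2.npy',T); im=snap('wrist','w2')
print(proj('wrist',[.575,.4404,.061],T),proj('wrist',[.575,.4404,.0],T))
E
```

```text
18:A=np.radians(-26.77); RS=R.from_euler("z",A).as_matrix(); S0=np.array([.52716,.11846,0])+RS@[.0018,.0015,0]
time: 2.7
position: [0.5698, 0.3955, 0.1985]
tool_rot: [1.542, 0.959, -1.544]
ft_force: [-1.0, 0.9, 0.1]
grip_width: 0.998
t 2.70 stand-mm [-88.5 265.1 198.5] world [0.5698 0.3955 0.1985] tilt 0.1 toolx [-0.005  0.002 -1.   ] tooly [ 1.     0.004 -0.005] Fs [-1.3  0.3  0.1] w 86.8 q [-0.11  0.54 -0.78  1.34  0.37  1.41 -1.34]
[301.02441574 178.25726668] [304.36392783 171.64403069]
```

View pics/w2.png

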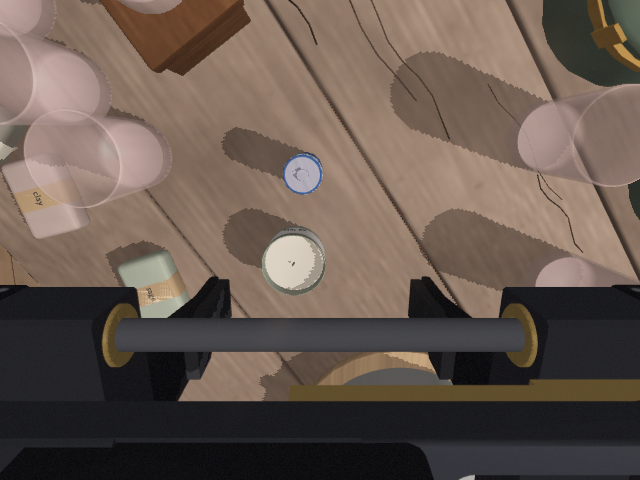

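```bash
python3 - <<'E'
from h import *
p=np.array([.5752,.4404,0])+RS@[.0008,.0018,0]; print(p)
print(ray('wrist',(302.5,173.5),.061,np.load('Tw2.npy')))
p[2]=.10;T2=plan(tooldown(0),p)
p[2]=.047;plan(tooldown(0),p,from_=T2)
E
```

```text
[0.576725   0.44164675 0.        ]
[0.57784676 0.44328092 0.061     ]
n 3 rot/row [0.003 0.002 0.011]
0 [ 0.1097 -0.0192 -0.0525]
1 [ 0.1097 -0.0193 -0.0525]
2 [ 0.1097 -0.0195 -0.0524]
n 2 rot/row [0. 0. 0.]
0 [0.0883 0.     0.    ]
1 [0.0883 0.     0.    ]
```

```bash
python3 -m jog '[{"rot":[0,0,0],"travel":[0.10,-0.0195,-0.0525],"jaw":-1},{"rot":[0,0,0],"travel":[0.10,-0.0195,-0.0525],"jaw":-1},{"rot":[0,0,0],"travel":[0.10,-0.0195,-0.0525],"jaw":-1},{"rot":[0,0,0],"travel":[0.1,0,0],"jaw":-1},{"rot":[0,0,0],"travel":[0.08,0,0],"jaw":-1},{"rot":[0,0,0],"travel":[0,0,0],"jaw":-1}]' 40; python3 - <<'E'
from h import *
stat(); snap('wrist','w3')
p=[.5767,.4416,.047];plan(tooldown(0),p)
E
```

```text
time: 3.35
position: [0.5785, 0.4332, 0.0514]
tool_rot: [1.541, 0.942, -1.556]
ft_force: [0.9, -1.0, -0.7]
grip_width: 1.002
t 3.35 stand-mm [-97.7 302.7  51.4] world [0.5785 0.4332 0.0514] tilt -0.5 toolx [-0.001 -0.009 -1.   ] tooly [ 1.    -0.007 -0.001] Fs [ 1.2 -0.5 -0.7] w 87.2 q [-0.21  0.71 -0.72  1.4   0.47  1.22 -1.44]
n 1 rot/row [-0.083  0.055 -0.001]
0 [ 0.0238 -0.0189 -0.016 ]
```

View pics/w3.png

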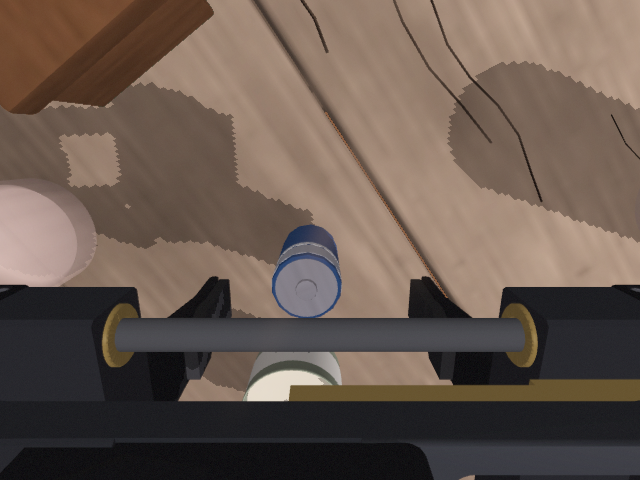

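```bash
python3 - <<'E'
from h import *
p=ray('wrist',(307,286),.061); print(p, ist(p)-ist(T_tool()[:3,3]))
E
```

```text
[0.57859331 0.44481283 0.061     ] [-5.38061541  8.54072569  6.83369481]
```

```bash
python3 -m jog '[{"rot":[-0.1,0.1,0],"travel":[0.015,-0.017,-0.027],"jaw":-1},{"rot":[0,0,0],"travel":[0,0,0],"jaw":-1},{"rot":[0,0,0],"travel":[0,0,0],"jaw":1},{"rot":[0,0,0],"travel":[0,0,0],"jaw":1},{"rot":[0,0,0],"travel":[0,0,0],"jaw":1},{"rot":[0,0,0],"travel":[0,0,0],"jaw":1},{"rot":[0,0,0],"travel":[0,0,0],"jaw":1}]' 40; python3 - <<'E'
from h import *
stat(); snap('wrist','w4')
E
```

```text
time: 4.1
position: [0.578, 0.4483, 0.0516]
tool_rot: [1.549, 0.958, -1.536]
ft_force: [1.2, -1.1, -1.8]
grip_width: 0.631
t 4.10 stand-mm [-104.9  315.9   51.6] world [0.578  0.4483 0.0516] tilt 0.5 toolx [ 0.     0.009 -1.   ] tooly [1.    0.004 0.   ] Fs [ 1.6 -0.4 -1.8] w 54.9 q [-0.22  0.72 -0.72  1.39  0.48  1.21 -1.45]
```

View pics/w4.png

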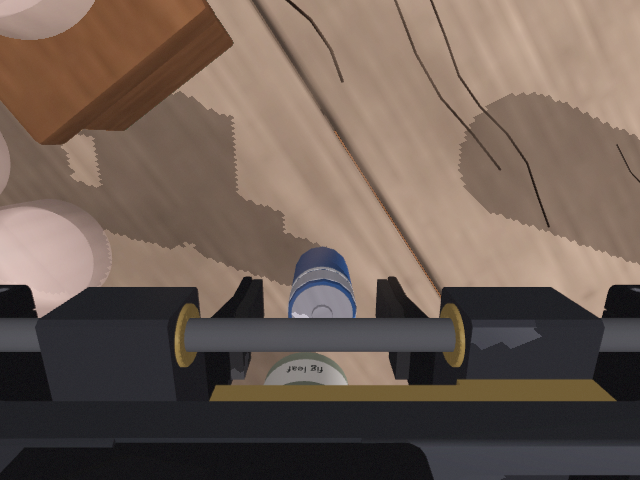

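```bash
python3 - <<'E'
from h import *
stat(); p=ray('wrist',(323,309),.061); print(p, ist(p)-ist(T_tool()[:3,3]))
E
```

```text
t 4.15 stand-mm [-105.   315.8   51.5] world [0.578  0.4483 0.0515] tilt 0.5 toolx [ 0.     0.009 -1.   ] tooly [1.    0.004 0.   ] Fs [ 0.  -0.2  0.6] w 51.3 q [-0.22  0.72 -0.72  1.39  0.48  1.21 -1.45]
[0.57882009 0.44566042 0.061     ] [ 1.93549974 -1.94607032  9.50854924]
```

```bash
python3 -m jog '[{"rot":[0,-0.1,0],"travel":[0.015,0.004,0.009],"jaw":-0.2},{"rot":[0,0,0],"travel":[0,0,0],"jaw":-0.2},{"rot":[0,0,0],"travel":[0,0,0],"jaw":1},{"rot":[0,0,0],"travel":[0,0,0],"jaw":1},{"rot":[0,0,0],"travel":[0,0,0],"jaw":1},{"rot":[0,0,0],"travel":[0,0,0],"jaw":1},{"rot":[0,0,0],"travel":[0,0,0],"jaw":1}]' 40; python3 - <<'E'
from h import *
stat(); 
E
```

```text
time: 4.85
position: [0.5779, 0.4455, 0.0471]
tool_rot: [1.541, 0.954, -1.541]
ft_force: [-0.8, -0.1, -0.4]
grip_width: 0.364
t 4.85 stand-mm [-103.8  313.3   47.1] world [0.5779 0.4455 0.0471] tilt 0.0 toolx [ 0.  0. -1.] tooly [1.    0.004 0.   ] Fs [-0.7 -0.5 -0.4] w 31.7 q [-0.22  0.72 -0.72  1.39  0.48  1.21 -1.45]
```

```bash
python3 -m jog '[{"rot":[0,0,0],"travel":[-0.08,0,0],"jaw":1},{"rot":[0,0,0],"travel":[-0.15,0,0],"jaw":1},{"rot":[0,0,0],"travel":[-0.15,0,0],"jaw":1},{"rot":[0,0,0],"travel":[0,0,0],"jaw":1}]' 40; python3 - <<'E'
from h import *
stat();snap('wrist','w5')
T2=plan(tooldown(-30),st([0,95,135]),8)
E
```

```text
time: 5.25
position: [0.5802, 0.4487, 0.1693]
tool_rot: [1.553, 0.956, -1.531]
ft_force: [0.9, -0.1, -1.0]
grip_width: 0.362
t 5.25 stand-mm [-103.2  317.2  169.3] world [0.5802 0.4487 0.1693] tilt 0.7 toolx [ 0.004  0.012 -1.   ] tooly [1.    0.004 0.005] Fs [ 0.9  0.4 -1. ] w 31.5 q [-0.21  0.63 -0.76  1.27  0.43  1.39 -1.41]
n 8 rot/row [ 0.005 -0.76  -0.006]
0 [0.0122 0.0427 0.0922]
1 [0.0183 0.0427 0.0912]
2 [0.0243 0.0428 0.0897]
3 [0.0301 0.0428 0.0879]
4 [0.0359 0.0429 0.0857]
5 [0.0415 0.043  0.0831]
6 [0.0468 0.043  0.0802]
7 [0.052  0.0431 0.0769]
```

View pics/w5.png

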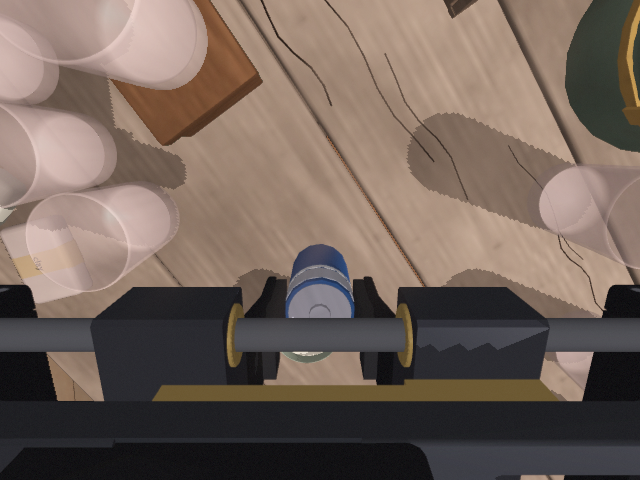

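```bash
python3 -m jog '[{"rot":[0,-0.76,0],"travel":[0.012,0.043,0.092],"jaw":1},{"rot":[0,-0.76,0],"travel":[0.018,0.043,0.091],"jaw":1},{"rot":[0,-0.76,0],"travel":[0.024,0.043,0.09],"jaw":1},{"rot":[0,-0.76,0],"travel":[0.03,0.043,0.088],"jaw":1},{"rot":[0,-0.76,0],"travel":[0.036,0.043,0.086],"jaw":1},{"rot":[0,-0.76,0],"travel":[0.0415,0.043,0.083],"jaw":1},{"rot":[0,-0.76,0],"travel":[0.047,0.043,0.08],"jaw":1},{"rot":[0,-0.76,0],"travel":[0.052,0.043,0.077],"jaw":1}]' 40; python3 -m jog '[{"rot":[0,0,0],"travel":[0,0,0],"jaw":1},{"rot":[0,0,0],"travel":[0,0,0],"jaw":1}]';python3 - <<'E'
from h import *
stat();snap('wrist','w6');snap('scene','s6')
T2=plan(tooldown(-30),st([0,95,130]))
E
```

```text
time: 6.1
position: [0.5709, 0.2, 0.1304]
tool_rot: [1.037, 0.644, -1.821]
ft_force: [0.2, -0.8, -1.2]
grip_width: 0.366
time: 6.3
position: [0.571, 0.2013, 0.1304]
tool_rot: [1.041, 0.646, -1.821]
ft_force: [-0.5, 0.1, -0.7]
grip_width: 0.367
t 6.30 stand-mm [  0.   92.2 130.4] world [0.571  0.2013 0.1304] tilt -30.4 toolx [ 0.    -0.507 -0.862] tooly [ 1.     0.004 -0.002] Fs [-0.5 -0.1 -0.7] w 31.9 q [-0.16  0.7  -0.61  1.3   0.56  1.77 -1.25]
n 1 rot/row [ 0.063  0.064 -0.024]
0 [ 0.0025  0.0021 -0.0071]
```

View pics/w6.png

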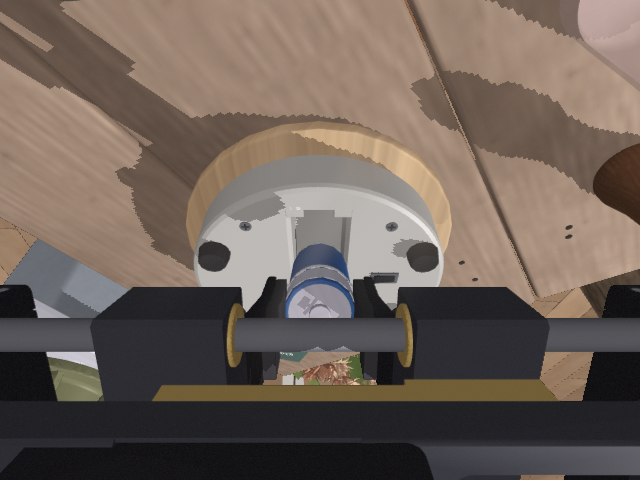

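View pics/s6.png

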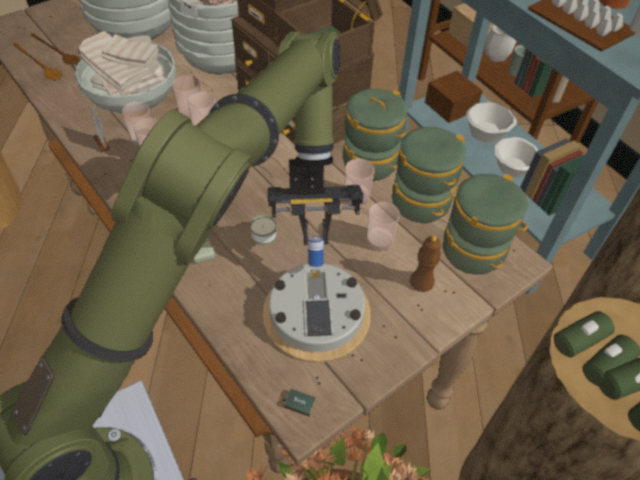

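```bash
python3 - <<'E'
from h import *
a=cv2.imread('pics/w6.png')
for p in [(-10,74,54),(10,74,54),(-22,74,54),(22,74,54),(-76,40,66),(76,40,66)]: print(p,np.round(proj('wrist',st(p)),1))
cv2.imwrite('pics/w6c.png',cv2.resize(a[180:300,180:460],(800,343),interpolation=cv2.INTER_CUBIC))
E
```

```text
(-10, 74, 54) [305.1 218.1]
(10, 74, 54) [334.8 218.2]
(-22, 74, 54) [287.2 218. ]
(22, 74, 54) [352.6 218.3]
(-76, 40, 66) [213.6 264. ]
(76, 40, 66) [425.5 264.8]
```

View pics/w6c.png

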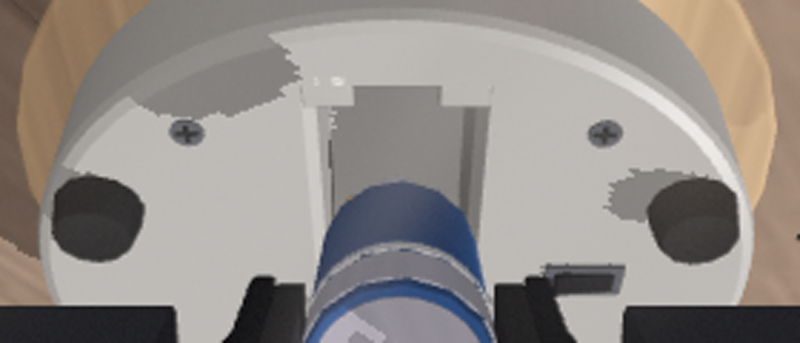

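```bash
sed -i 's/RS@\[.0018,.0015,0\]/RS@[.0014,.0022,0]/' h.py; python3 - <<'E'
from h import *
T2=plan(tooldown(-30),st([0,74,92]),3)
T3=plan(tooldown(-30),st([0,61.5,69.5]),3,from_=T2)
E
```

```text
n 3 rot/row [ 0.021  0.021 -0.008]
0 [ 0.0487  0.0002 -0.0042]
1 [ 0.0487  0.0002 -0.0041]
2 [ 0.0487  0.0002 -0.004 ]
n 3 rot/row [0. 0. 0.]
0 [ 0.0286 -0.     -0.0005]
1 [ 0.0286 -0.     -0.0005]
2 [ 0.0286 -0.     -0.0005]
```

```bash
python3 -m jog '[{"rot":[0,0.03,0],"travel":[0.049,0,-0.004],"jaw":1},{"rot":[0,0.03,0],"travel":[0.049,0,-0.004],"jaw":1},{"rot":[0,0,0],"travel":[0.049,0,-0.004],"jaw":1},{"rot":[0,0,0],"travel":[0,0,0],"jaw":1}]' 40; python3 - <<'E'
from h import *
stat();snap('wrist','w7')
T3=plan(tooldown(-30),st([0,61.5,69.5]),3)
E
```

```text
time: 6.8
position: [0.5614, 0.182, 0.0895]
tool_rot: [1.042, 0.647, -1.821]
ft_force: [-0.7, -1.0, -0.8]
grip_width: 0.365
t 6.80 stand-mm [ 0.6 70.  89.5] world [0.5614 0.182  0.0895] tilt -30.4 toolx [-0.    -0.505 -0.863] tooly [ 1.     0.004 -0.002] Fs [-0.2 -1.2 -0.8] w 31.7 q [-0.13  0.7  -0.6   1.38  0.57  1.69 -1.26]
n 3 rot/row [ 0.015  0.017 -0.003]
0 [ 0.0257 -0.0008 -0.0027]
1 [ 0.0257 -0.0008 -0.0026]
2 [ 0.0257 -0.0008 -0.0026]
```

View pics/w7.png

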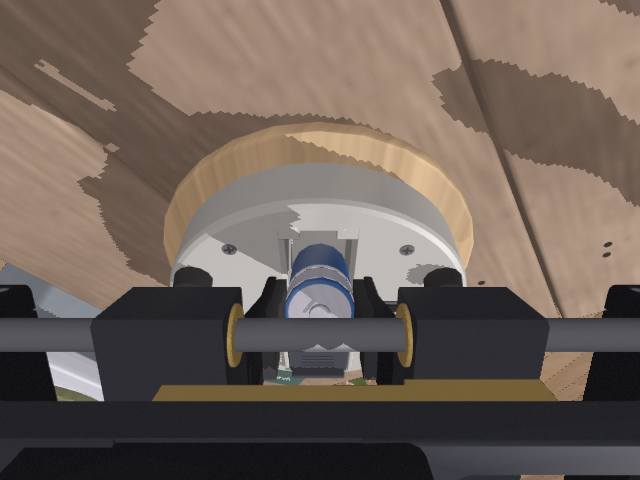

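```bash
python3 -m jog '[{"rot":[0,0.02,0],"travel":[0.025,-0.001,-0.003],"jaw":1},{"rot":[0,0.02,0],"travel":[0.025,-0.001,-0.003],"jaw":1},{"rot":[0,0,0],"travel":[0.015,-0.001,-0.002],"jaw":1},{"rot":[0,0,0],"travel":[0,0,0],"jaw":1}]' 40; python3 - <<'E'
from h import *
stat()
T=T_tool(); F=ist(T[:3,3])+47*(RS.T@T[:3,0]); print('F',F)
def tcp(th,Fy,dz,s=47):
    t=np.radians(th); return st([0,Fy+s*np.cos(t),18+16.5*np.cos(t)+dz+s*np.sin(t)])
T3=plan(tooldown(-38),tcp(52,36.5,1.5),2)
print(ist(T3[:3,3]))
E
```

```text
time: 7.25
position: [0.5583, 0.1774, 0.0733]
tool_rot: [1.049, 0.65, -1.817]
ft_force: [-0.6, -0.8, -1.3]
grip_width: 0.363
t 7.25 stand-mm [-0.1 64.4 73.3] world [0.5583 0.1774 0.0733] tilt -30.0 toolx [ 0.002 -0.5   -0.866] tooly [ 1.     0.004 -0.001] Fs [-0.2 -1.  -1.3] w 31.6 q [-0.12  0.7  -0.6   1.42  0.57  1.65 -1.27]
F [-0.06432478 40.9379084  32.60928736]
n 2 rot/row [ 0.023 -0.803 -0.011]
0 [ 0.0087  0.0003 -0.007 ]
1 [ 0.0082  0.0002 -0.0076]
[4.14499395e-14 6.54360893e+01 6.66949198e+01]
```

```bash
python3 -m jog '[{"rot":[0,-0.8,0],"travel":[0.0087,0,-0.007],"jaw":1},{"rot":[0,-0.8,0],"travel":[0.0082,0,-0.0076],"jaw":1},{"rot":[0,0,0],"travel":[0,0,0],"jaw":1}]' 40; python3 - <<'E'
from h import *
stat()
T=T_tool(); F=ist(T[:3,3])+47*(RS.T@T[:3,0]); print('F',F)
def tcp(th,Fy,dz,s=47):
    t=np.radians(th); return st([0,Fy+s*np.cos(t),18+16.5*np.cos(t)+dz+s*np.sin(t)])
T3=plan(tooldown(-42),tcp(48,33.5,.5),2)
print(ist(T3[:3,3]))
snap('wrist','w8')
E
```

```text
time: 7.55
position: [0.5582, 0.1806, 0.0651]
tool_rot: [0.91, 0.568, -1.87]
ft_force: [-0.3, 1.6, -1.1]
grip_width: 0.361
t 7.55 stand-mm [-1.7 67.2 65.1] world [0.5582 0.1806 0.0651] tilt -38.0 toolx [ 0.002 -0.616 -0.788] tooly [ 1.     0.007 -0.003] Fs [-1.   1.2 -1.1] w 31.4 q [-0.21  0.8  -0.56  1.32  0.62  1.78 -1.29]
F [-1.59696723 38.31223901 28.10719645]
n 2 rot/row [ 0.042 -0.4   -0.012]
0 [0.0033 0.0028 0.0023]
1 [0.0033 0.0028 0.0022]
[-2.05314981e-14  6.49491385e+01  6.44684618e+01]
```

View pics/w8.png

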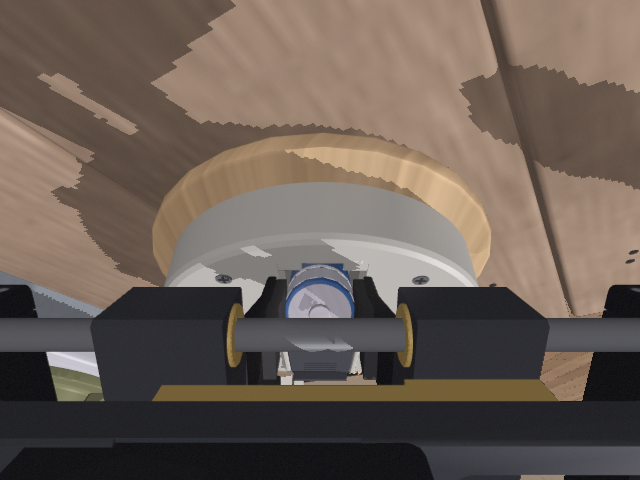

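```bash
python3 -m jog '[{"rot":[0.04,-0.4,0],"travel":[0.0033,0.0028,0.0023],"jaw":1},{"rot":[0.04,-0.4,0],"travel":[0.0033,0.0028,0.0023],"jaw":1},{"rot":[0,0,0],"travel":[0,0,0],"jaw":1},{"rot":[0,0,0],"travel":[0,0,0],"jaw":1}]' 40; python3 - <<'E'
from h import *
stat()
T=T_tool(); F=ist(T[:3,3])+47*(RS.T@T[:3,0]); print('F',F)
E
```

```text
time: 8.0
position: [0.56, 0.1761, 0.0673]
tool_rot: [0.852, 0.517, -1.896]
ft_force: [0.4, -0.3, -0.9]
grip_width: 0.369
t 8.00 stand-mm [ 2.  64.  67.3] world [0.56   0.1761 0.0673] tilt -41.8 toolx [ 0.003 -0.666 -0.746] tooly [ 1.    -0.001  0.005] Fs [ 0.5 -0.1 -0.9] w 32.1 q [-0.24  0.84 -0.54  1.28  0.64  1.84 -1.3 ]
F [ 2.13836349 32.70973903 32.27765886]
```

```bash
python3 -m jog '[{"rot":[0,0,0],"travel":[0.008,-0.006,0.003],"jaw":1},{"rot":[0,0,0],"travel":[0,0,0],"jaw":1},{"rot":[0,0,0],"travel":[0,0,0],"jaw":1}]' 40; python3 - <<'E'
from h import *
stat()
T=T_tool(); F=ist(T[:3,3])+47*(RS.T@T[:3,0]); print('F',F)
E
```

```text
time: 8.3
position: [0.5571, 0.1751, 0.0663]
tool_rot: [0.851, 0.517, -1.897]
ft_force: [0.2, 2.2, 2.2]
grip_width: 0.365
t 8.30 stand-mm [-0.2 61.8 66.3] world [0.5571 0.1751 0.0663] tilt -41.8 toolx [ 0.003 -0.667 -0.745] tooly [ 1.    -0.001  0.005] Fs [-0.8  2.   2.2] w 31.8 q [-0.24  0.84 -0.54  1.29  0.64  1.83 -1.3 ]
F [-0.07466893 30.49586187 31.29937998]
```

```bash
python3 -m jog '[{"rot":[0,0,0],"travel":[0.002,0,-0.007],"jaw":1},{"rot":[0,0,0],"travel":[0,0,0],"jaw":1},{"rot":[0,0,0],"travel":[0,0,0],"jaw":1}]' 40; python3 - <<'E'
from h import *
stat()
T=T_tool(); F=ist(T[:3,3])+47*(RS.T@T[:3,0]); print('F',F)
snap('wrist','w9')
E
```

```text
time: 8.6
position: [0.5578, 0.1761, 0.0638]
tool_rot: [0.851, 0.517, -1.897]
ft_force: [1.6, 3.0, 2.4]
grip_width: 0.365
t 8.60 stand-mm [ 0.  63.1 63.8] world [0.5578 0.1761 0.0638] tilt -41.9 toolx [ 0.003 -0.667 -0.745] tooly [ 1.    -0.001  0.005] Fs [0.1 3.4 2.4] w 31.7 q [-0.24  0.84 -0.54  1.28  0.64  1.83 -1.3 ]
F [ 0.20424773 31.69411085 28.81501488]
```

View pics/w9.png

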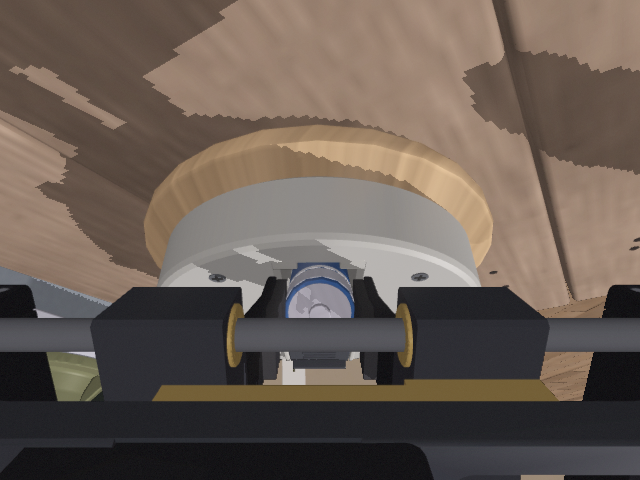

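```bash
python3 -m jog '[{"rot":[0,0.3,0],"travel":[-0.004,0,-0.006],"jaw":1},{"rot":[0,0,0],"travel":[0,0,0],"jaw":1},{"rot":[0,0,0],"travel":[0,0,0],"jaw":1}]' 20; python3 - <<'E'
from h import *
stat()
T=T_tool(); F=ist(T[:3,3])+47*(RS.T@T[:3,0]); print('F',F)
E
```

```text
time: 8.95
position: [0.5588, 0.1774, 0.0634]
tool_rot: [0.876, 0.532, -1.888]
ft_force: [2.2, 1.7, 1.8]
grip_width: 0.368
t 8.95 stand-mm [ 0.3 64.6 63.4] world [0.5588 0.1774 0.0634] tilt -40.4 toolx [ 0.003 -0.648 -0.762] tooly [ 1.    -0.001  0.005] Fs [1.2 2.5 1.8] w 32.0 q [-0.23  0.83 -0.55  1.3   0.63  1.81 -1.3 ]
F [ 0.43979509 34.1630997  27.61896303]
```

```bash
python3 -m jog '[{"rot":[0,0,0],"travel":[0,0,0],"jaw":0},{"rot":[0,0,0],"travel":[0,0,0],"jaw":-0.1},{"rot":[0,0,0],"travel":[0,0,0],"jaw":-0.1}]' 20; python3 - <<'E'
from h import *
stat()
snap('wrist','w10')
E
```

```text
time: 9.25
position: [0.5582, 0.1772, 0.063]
tool_rot: [0.874, 0.532, -1.889]
ft_force: [0.2, -0.1, -0.5]
grip_width: 0.522
t 9.25 stand-mm [-0.1 64.2 63. ] world [0.5582 0.1772 0.063 ] tilt -40.5 toolx [ 0.002 -0.649 -0.761] tooly [ 1.    -0.001  0.004] Fs [ 0.3 -0.  -0.5] w 45.4 q [-0.23  0.83 -0.54  1.3   0.63  1.81 -1.3 ]
```

View pics/w10.png

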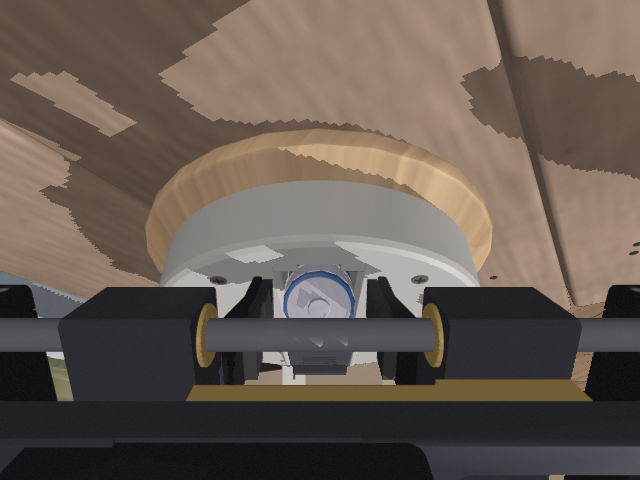

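```bash
python3 -m jog '[{"rot":[0,0,0],"travel":[-0.05,0,0],"jaw":-0.2},{"rot":[0,0,0],"travel":[-0.1,0,0],"jaw":0},{"rot":[0,0,0],"travel":[-0.02,0,0],"jaw":1},{"rot":[0,0,0],"travel":[0,0,0],"jaw":1},{"rot":[0,0,0],"travel":[0,0,0],"jaw":1}]' 20; python3 - <<'E'
from h import *
stat()
snap('wrist','w11');a=snap('scene','s11')
cv2.imwrite('pics/s11c.png',cv2.resize(a[240:360,250:390],(700,600),interpolation=cv2.INTER_CUBIC)[:,:,::-1])
E
```

```text
time: 9.8
position: [0.5729, 0.2066, 0.1013]
tool_rot: [0.874, 0.532, -1.889]
ft_force: [0.8, 0.2, 0.6]
grip_width: 0.323
t 9.80 stand-mm [ -0.3  97.1 101.3] world [0.5729 0.2066 0.1013] tilt -40.5 toolx [ 0.003 -0.649 -0.761] tooly [ 1.    -0.001  0.004] Fs [0.6 0.5 0.6] w 28.1 q [-0.27  0.84 -0.55  1.18  0.63  1.9  -1.28]
```

View pics/w11.png

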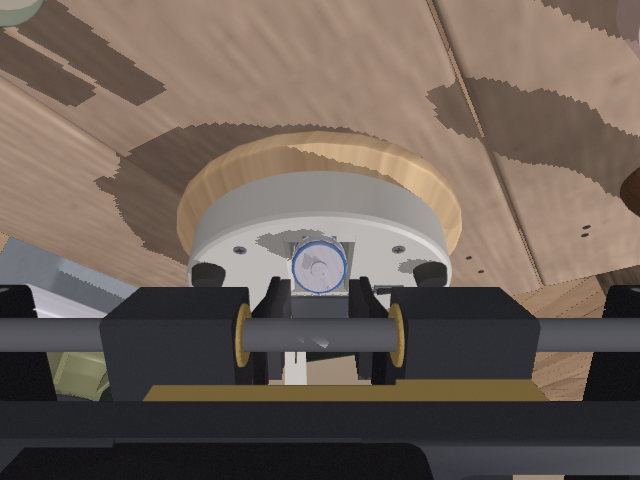

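View pics/s11c.png

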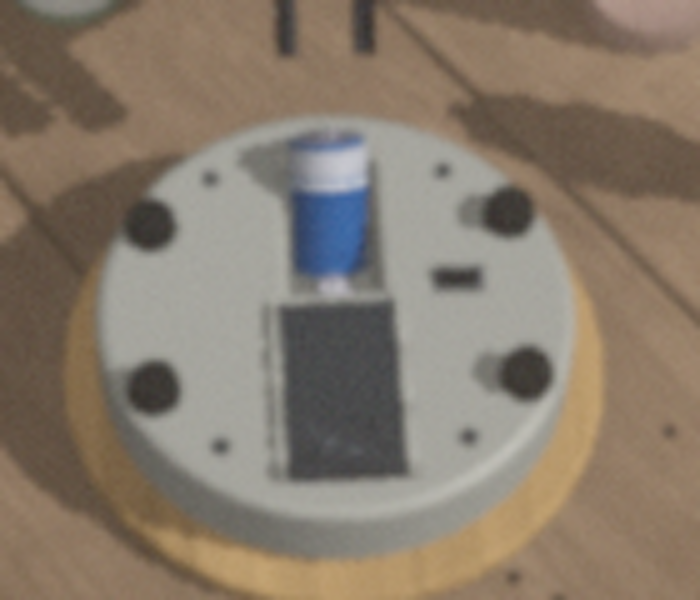

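```bash
python3 - <<'E'
from h import *
stat()
for th in (40,44,48,52,56):
    t=np.radians(th);u=np.array([0,np.cos(t),np.sin(t)]);n=np.array([0,-np.sin(t),np.cos(t)])
    # rest: corner on lips
    Fz=18+16.5*np.cos(t); Fy=(74-13.1*np.sin(t)-(54-Fz+13.1*np.cos(t))/np.tan(t))
    F=np.array([0,Fy,Fz]); N=F+61*u
    pr=lambda q:np.round(proj('wrist',st(q)),1)
    print(th,np.round(F),np.round(N,1),pr(N),pr(F+58*u+16.5*n),pr(F+58*u-16.5*n))
E
python3 - <<'E'
import cv2
a=cv2.imread('pics/w11.png')
cv2.imwrite('pics/w11c.png',cv2.resize(a[220:320,250:390],(770,550),interpolation=cv2.INTER_CUBIC))
E
```

```text
t 9.90 stand-mm [-1.000e-01  9.660e+01  1.012e+02] world [0.5728 0.2061 0.1012] tilt -40.5 toolx [ 0.002 -0.65  -0.76 ] tooly [ 1.    -0.001  0.004] Fs [ 0.1 -0.4 -0.3] w 20.0 q [-0.27  0.84 -0.55  1.18  0.63  1.9  -1.28]
40 [ 0. 26. 31.] [ 0.  72.5 69.8] [319.1 265.8] [319.3 291.9] [319.  237.3]
44 [ 0. 30. 30.] [ 0.  74.  72.2] [319.1 268. ] [319.3 293.5] [319.  239.2]
48 [ 0. 34. 29.] [ 0.  74.7 74.4] [319.2 270.7] [319.3 295.3] [319.  241.7]
52 [ 0. 37. 28.] [ 0.  74.7 76.2] [319.2 273.5] [319.3 297. ] [319.  244.6]
56 [ 0. 40. 27.] [ 0.  74.3 77.8] [319.2 276.4] [319.3 298.5] [319.  247.8]
```

View pics/w11c.png

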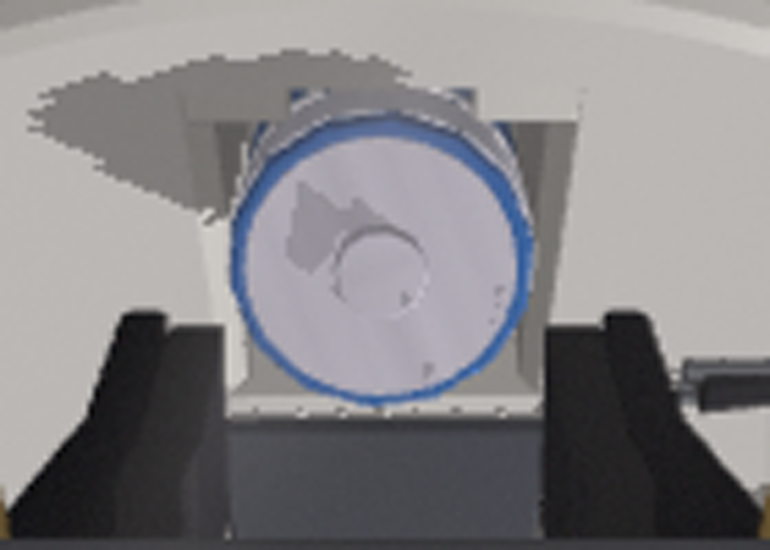

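```bash
cat >> h.py <<'E'
def cellF(th,c):
    t=np.radians(th); u=np.array([0,np.cos(t),np.sin(t)]);n=np.array([0,-np.sin(t),np.cos(t)])
    Fz=18+16.5*np.cos(t); zt=Fz+16.5*np.cos(t)
    Fy=23-c+(16.5*np.sin(t) if zt<42 else (42-Fz)*np.tan(t)); return np.array([0,Fy,Fz]),u,n
def nubpose(th,c,al,off=3.5,gap=0):
    F,u,n=cellF(th,c); N=F+61*u; return tooldown(-(90-al)),N+off*n+gap*u
def corpose(th,c,al,d,gap=0):
    F,u,n=cellF(th,c); C=F+58*u+16.5*n; a=np.radians(al); e=np.array([0,np.sin(a),-np.cos(a)]); x=np.array([0,-np.cos(a),-np.sin(a)])
    return tooldown(-(90-al)),C-d*e-gap*x
E
python3 - <<'E'
from h import *
stat()
for th,c in [(46.5,2),(45,11.5),(40,12),(35,12),(30,11.5)]:
    print(th,c,46,np.round(nubpose(th,c,46,gap=3 if c==2 else 0)[1],1))
for th,c,al,d in [(30,11.5,46,-6),(25,11,54,-3),(20,10.5,62,0),(15,9.5,72,4),(10,9,80,7),(5,8.5,87,9),(0,8,90,10)]:
    p=corpose(th,c,al,d)[1]; a=np.radians(al); print(th,c,al,d,np.round(p,1),'edge',np.round(p+9.5*np.array([0,np.sin(a),-np.cos(a)]),1))
T=plan(tooldown(-44),st(nubpose(46.5,2,46,gap=4)[1]),2)
E
```

```text
t 9.90 stand-mm [-1.000e-01  9.660e+01  1.012e+02] world [0.5728 0.2061 0.1012] tilt -40.5 toolx [ 0.002 -0.65  -0.76 ] tooly [ 1.    -0.001  0.004] Fs [ 0.1 -0.4 -0.3] w 20.0 q [-0.27  0.84 -0.55  1.18  0.63  1.9  -1.28]
46.5 2 46 [ 0.  74.5 78.2]
45 11.5 46 [ 0.  63.8 75.3]
40 12 46 [ 0.  65.  72.5]
35 12 46 [ 0.  66.3 69.4]
30 11.5 46 [ 0.  68.2 65.8]
30 11.5 46 -6 [ 0.  63.4 71.4] edge [ 0.  70.2 64.8]
25 11 54 -3 [ 0.  64.2 70.7] edge [ 0.  71.9 65.1]
20 10.5 62 0 [ 0.  64.5 68.8] edge [ 0.  72.8 64.4]
15 9.5 72 4 [ 0.  63.6 66.1] edge [ 0.  72.6 63.2]
10 9 80 7 [ 0.  62.7 61.8] edge [ 0.  72.1 60.1]
5 8.5 87 9 [ 0.  62.5 56.4] edge [ 0.  72.  55.9]
0 8 90 10 [ 0. 63. 51.] edge [ 0.  72.5 51. ]
n 2 rot/row [-0.021 -0.347 -0.012]
0 [0.0515 0.0001 0.003 ]
1 [0.0516 0.0002 0.0014]
```

```bash
python3 -m jog '[{"rot":[0,-0.35,0],"travel":[0.05,0,0.003],"jaw":1},{"rot":[0,-0.35,0],"travel":[0.045,0,0.001],"jaw":1},{"rot":[0,0,0],"travel":[0,0,0],"jaw":1},{"rot":[0,0,0],"travel":[0,0,0],"jaw":1},{"rot":[0,0,0],"travel":[0,0,0],"jaw":1}]' 20; python3 - <<'E'
from h import *
stat();snap('wrist','w12');a=snap('scene','s12')
cv2.imwrite('pics/s12c.png',cv2.resize(a[200:340,250:390],(600,600),interpolation=cv2.INTER_CUBIC)[:,:,::-1])
T=plan(*(lambda r:(r[0],st(r[1])))(nubpose(45,11,46)),4)
E
```

```text
time: 10.4
position: [0.5646, 0.1899, 0.0816]
tool_rot: [0.816, 0.496, -1.909]
ft_force: [0.6, 0.5, -0.8]
grip_width: 0.003
t 10.40 stand-mm [-0.2 78.4 81.6] world [0.5646 0.1899 0.0816] tilt -43.9 toolx [ 0.003 -0.693 -0.721] tooly [ 1.    -0.001  0.005] Fs [ 0.3  0.7 -0.8] w 0.3 q [-0.28  0.87 -0.53  1.21  0.65  1.91 -1.29]
n 4 rot/row [-0.012 -0.008 -0.009]
0 [0.0124 0.0001 0.0047]
1 [0.0124 0.0001 0.0047]
2 [0.0124 0.0001 0.0047]
3 [0.0124 0.0001 0.0047]
```

View pics/w12.png

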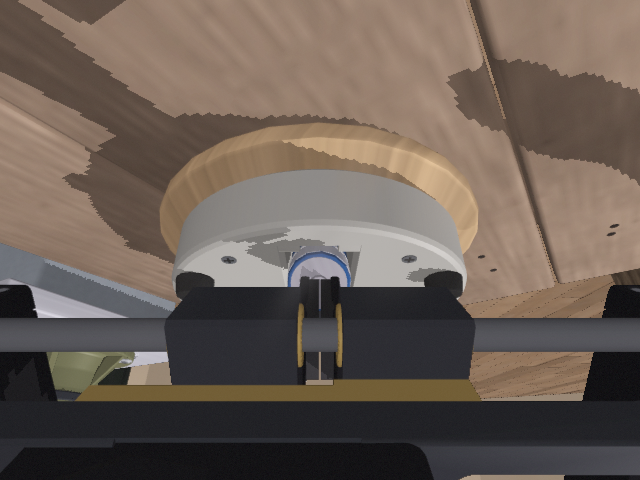

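View pics/s12c.png

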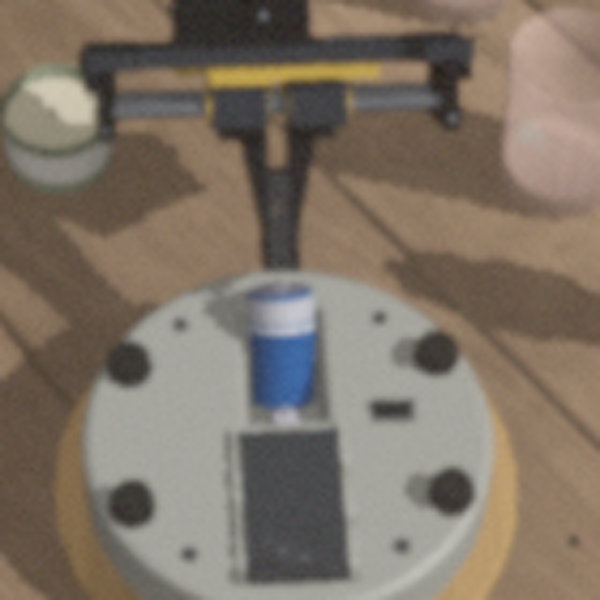

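```bash
python3 -m jog '[{"rot":[0,0,0],"travel":[0.0124,0,0.0047],"jaw":1},{"rot":[0,0,0],"travel":[0.0124,0,0.0047],"jaw":1},{"rot":[0,0,0],"travel":[0,0,0],"jaw":1}]' 20; python3 - <<'E'
from h import *
stat()
T=plan(*(lambda r:(r[0],st(r[1])))(nubpose(45,11,46)),2)
E
```

```text
time: 10.8
position: [0.5612, 0.1827, 0.0782]
tool_rot: [0.816, 0.495, -1.909]
ft_force: [0.1, -0.2, 0.4]
grip_width: 0.009
t 10.80 stand-mm [ 0.1 70.5 78.2] world [0.5612 0.1827 0.0782] tilt -43.9 toolx [ 0.003 -0.694 -0.72 ] tooly [ 1.    -0.001  0.005] Fs [ 0.2 -0.1  0.4] w 0.8 q [-0.27  0.86 -0.53  1.23  0.65  1.89 -1.29]
n 2 rot/row [-0.025 -0.009 -0.015]
0 [ 0.0107 -0.0001  0.004 ]
1 [ 0.0107 -0.0001  0.004 ]
```

```bash
python3 -m jog '[{"rot":[0,0,0],"travel":[0.01,0,-0.004],"jaw":1},{"rot":[0,0,0],"travel":[0.01,0,0],"jaw":1},{"rot":[0,0,0],"travel":[0,0,0],"jaw":1}]' 20; python3 - <<'E'
from h import *
stat()
T=plan(*(lambda r:(r[0],st(r[1])))(nubpose(45,11,46)),2)
snap('wrist','w13')
E
```

```text
time: 11.1
position: [0.5603, 0.1815, 0.0739]
tool_rot: [0.818, 0.496, -1.907]
ft_force: [2.1, 4.3, 2.4]
grip_width: 0.003
t 11.10 stand-mm [-0.2 69.  73.9] world [0.5603 0.1815 0.0739] tilt -43.7 toolx [ 0.004 -0.691 -0.723] tooly [ 1.    -0.     0.006] Fs [-0.   4.8  2.4] w 0.3 q [-0.26  0.86 -0.53  1.24  0.65  1.88 -1.3 ]
n 2 rot/row [-0.023 -0.027 -0.022]
0 [0.0037 0.0003 0.0073]
1 [0.0037 0.0003 0.0072]
```

View pics/w13.png

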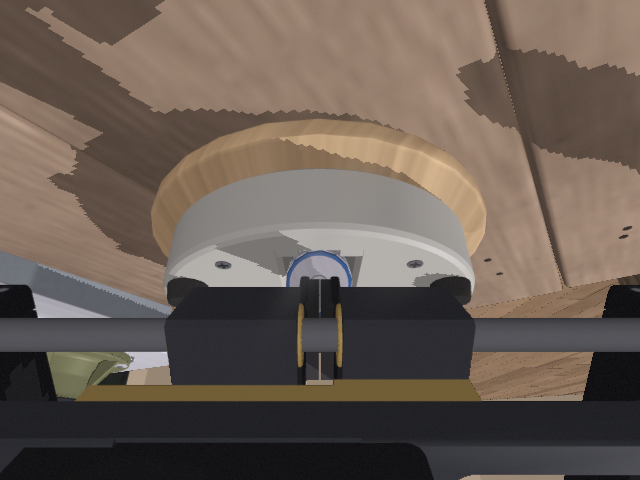

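```bash
python3 -m jog '[{"rot":[0,0,0],"travel":[0.01,0,0],"jaw":1},{"rot":[0,0,0],"travel":[0.01,0,0],"jaw":1},{"rot":[0,0,0],"travel":[0,0,0],"jaw":1}]' 20; python3 - <<'E'
from h import *
stat()
snap('wrist','w14')
E
```

```text
time: 11.45
position: [0.5586, 0.1789, 0.0689]
tool_rot: [0.82, 0.499, -1.905]
ft_force: [5.0, 8.2, 4.7]
grip_width: 0.004
t 11.45 stand-mm [-0.5 65.9 68.9] world [0.5586 0.1789 0.0689] tilt -43.6 toolx [ 0.004 -0.689 -0.724] tooly [1.    0.001 0.005] Fs [0.8 9.6 4.7] w 0.4 q [-0.26  0.86 -0.53  1.26  0.65  1.87 -1.3 ]
```

View pics/w14.png

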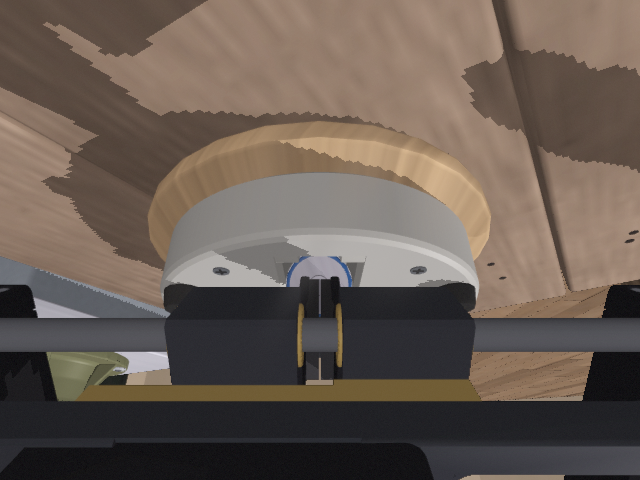

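```bash
python3 - <<'E'
from h import *
T=plan(tooldown(-36),st([0,65.6,68.6]),2)
T=plan(tooldown(-28),st([0,65,67.5]),2,from_=T)
E
```

```text
n 2 rot/row [-0.014  0.757 -0.025]
0 [0.001  0.001  0.0003]
1 [0.001  0.001  0.0004]
n 2 rot/row [-0.   0.8  0. ]
0 [ 0.0021  0.     -0.0003]
1 [ 0.0021  0.     -0.0001]
```

```bash
python3 -m jog '[{"rot":[0,0.76,0],"travel":[0.002,0.001,0],"jaw":1},{"rot":[0,0.76,0],"travel":[0.002,0.001,0],"jaw":1},{"rot":[0,0,0],"travel":[0,0,0],"jaw":1}]' 20; python3 - <<'E'
from h import *
stat()
snap('wrist','w15')
T=plan(tooldown(-28),st([0,65,67.5]),2)
E
```

```text
time: 11.8
position: [0.5602, 0.1778, 0.0704]
tool_rot: [0.957, 0.578, -1.857]
ft_force: [4.6, 8.4, 6.2]
grip_width: 0.004
t 11.80 stand-mm [ 1.3 65.6 70.4] world [0.5602 0.1778 0.0704] tilt -35.7 toolx [ 0.006 -0.584 -0.812] tooly [ 1.    -0.001  0.008] Fs [0.3 9.5 6.2] w 0.3 q [-0.18  0.77 -0.57  1.35  0.61  1.74 -1.29]
n 2 rot/row [-0.023  0.781 -0.035]
0 [ 0.004  -0.0017 -0.0013]
1 [ 0.0041 -0.0017 -0.001 ]
```

View pics/w15.png

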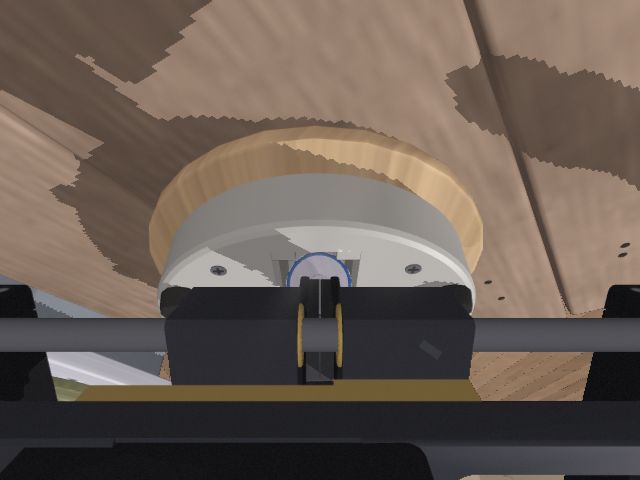

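```bash
python3 - <<'E'
from h import *
for th in (20,25,30,35,40,45):
    for c in (10.5,):
        F,u,n=cellF(th,c); C=F+58*u; 
        print(th,c,'low',np.round(proj('wrist',st(C-16.5*n)),1),'nub',np.round(F+61*u,1))
a=cv2.imread('pics/w15.png');cv2.imwrite('pics/w15c.png',cv2.resize(a[230:310,260:380],(750,500),interpolation=cv2.INTER_CUBIC))
E
```

```text
20 10.5 low [316.6 233.3] nub [ 0.  72.9 54.4]
25 10.5 low [316.6 239.7] nub [ 0.  72.  58.7]
30 10.5 low [316.6 246.3] nub [ 0.  70.9 62.8]
35 10.5 low [316.7 252.9] nub [ 0.  69.8 66.5]
40 10.5 low [316.7 259.3] nub [ 0.  68.8 69.8]
45 10.5 low [316.7 265.9] nub [ 0.  67.3 72.8]
```

View pics/w15c.png

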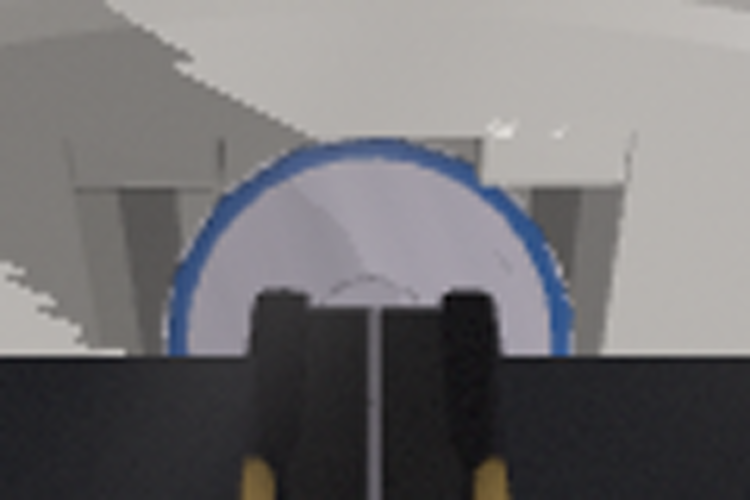

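```bash
python3 -m jog '[{"rot":[0,0.7,-0.03],"travel":[0.006,-0.002,-0.001],"jaw":1},{"rot":[0,0.7,-0.03],"travel":[0.006,-0.002,-0.001],"jaw":1},{"rot":[0,0,0],"travel":[0,0,0],"jaw":1}]' 20; python3 - <<'E'
from h import *
stat()
a=snap('wrist','w16')
cv2.imwrite('pics/w16c.png',cv2.resize(a[220:310,260:380],(800,600),interpolation=cv2.INTER_CUBIC)[:,:,::-1])
for th in (15,20,25,30,35,40,45):
    for c in (10.5,):
        F,u,n=cellF(th,c); C=F+58*u; 
        print(th,c,'low',np.round(proj('wrist',st(C-16.5*n)),1),'nub',np.round(F+61*u,1))
E
```

```text
time: 12.15
position: [0.5591, 0.1786, 0.0673]
tool_rot: [1.079, 0.657, -1.81]
ft_force: [5.0, 10.3, 7.6]
grip_width: 0.007
t 12.15 stand-mm [ 0.  65.9 67.3] world [0.5591 0.1786 0.0673] tilt -28.6 toolx [ 0.002 -0.478 -0.878] tooly [ 1.    -0.003  0.004] Fs [-0.2 11.4  7.6] w 0.6 q [-0.11  0.7  -0.61  1.43  0.57  1.62 -1.28]
15 10.5 low [319.3 235.8] nub [ 0.  73.6 49.7]
20 10.5 low [319.3 241.1] nub [ 0.  72.9 54.4]
25 10.5 low [319.3 246.8] nub [ 0.  72.  58.7]
30 10.5 low [319.4 252.7] nub [ 0.  70.9 62.8]
35 10.5 low [319.4 258.6] nub [ 0.  69.8 66.5]
40 10.5 low [319.4 264.3] nub [ 0.  68.8 69.8]
45 10.5 low [319.4 270.4] nub [ 0.  67.3 72.8]
```

View pics/w16c.png

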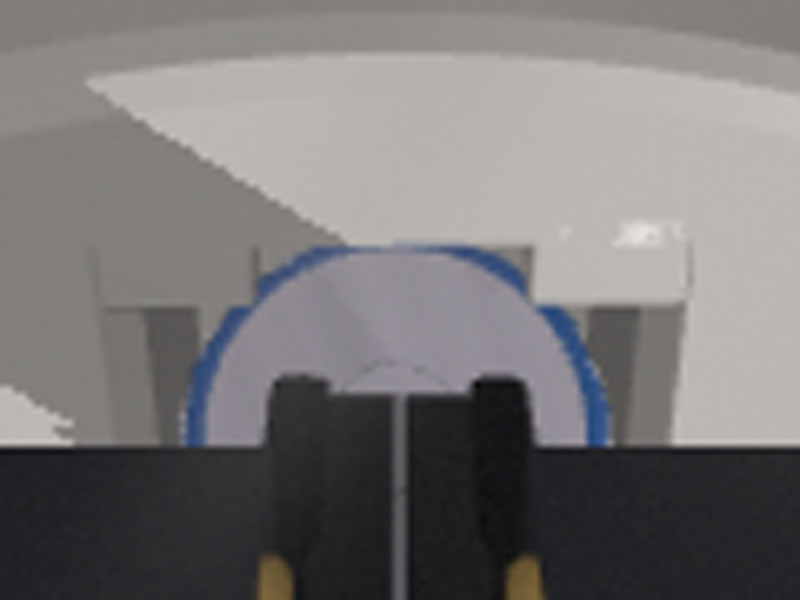

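```bash
python3 - <<'E'
from h import *
T=plan(tooldown(-20),st([0,65.8,65]),2)
E
python3 -m jog '[{"rot":[0,0.8,0],"travel":[0.006,0,-0.002],"jaw":1},{"rot":[0,0.8,0],"travel":[0.006,0,-0.002],"jaw":1},{"rot":[0,0,0],"travel":[0,0,0],"jaw":1}]' 20; python3 - <<'E'
from h import *
stat()
a=snap('wrist','w17')
cv2.imwrite('pics/w17c.png',cv2.resize(a[220:310,260:380],(800,600),interpolation=cv2.INTER_CUBIC)[:,:,::-1])
E
```

```text
n 2 rot/row [-0.02   0.86  -0.014]
0 [ 0.0032  0.0005 -0.001 ]
1 [ 0.0032  0.0005 -0.0007]
time: 12.5
position: [0.56, 0.1802, 0.064]
tool_rot: [1.218, 0.742, -1.742]
ft_force: [6.7, 12.0, 8.3]
grip_width: 0.007
t 12.50 stand-mm [ 0.1 67.7 64. ] world [0.56   0.1802 0.064 ] tilt -20.3 toolx [ 0.004 -0.347 -0.938] tooly [ 1.    -0.002  0.005] Fs [ 0.6 13.7  8.3] w 0.6 q [-0.01  0.61 -0.65  1.53  0.52  1.46 -1.25]
```

View pics/w17c.png

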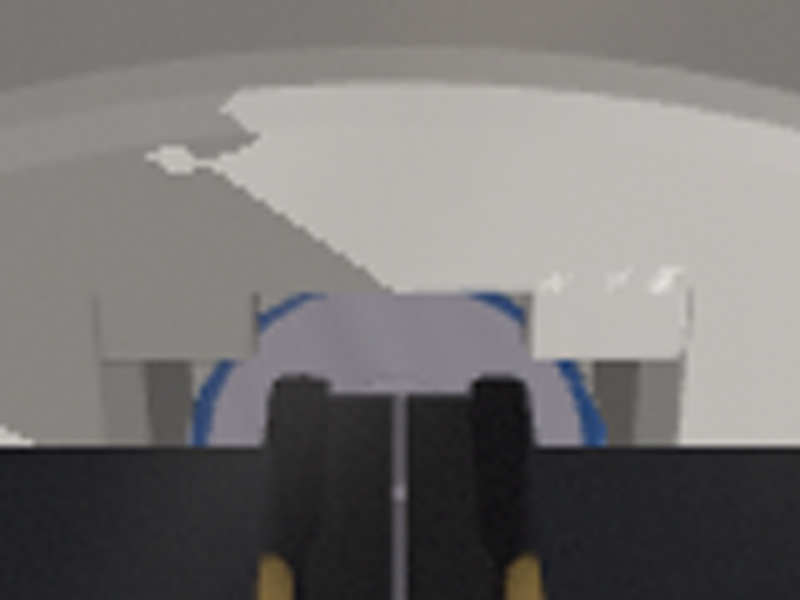

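```bash
python3 - <<'E'
from h import *
a=snap('scene','s17')
cv2.imwrite('pics/s17c.png',cv2.resize(a[225:315,270:390],(800,600),interpolation=cv2.INTER_CUBIC)[:,:,::-1])
a=snap('top','t17')
cv2.imwrite('pics/t17c.png',cv2.resize(a[205:295,325:445],(800,600),interpolation=cv2.INTER_CUBIC)[:,:,::-1])
E
```

```text
(no output)
```

View pics/s17c.png

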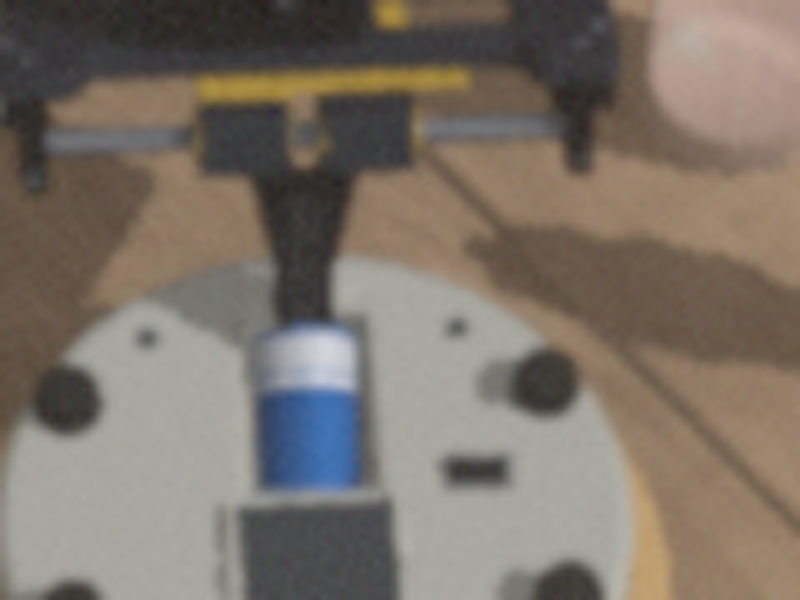

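View pics/t17c.png

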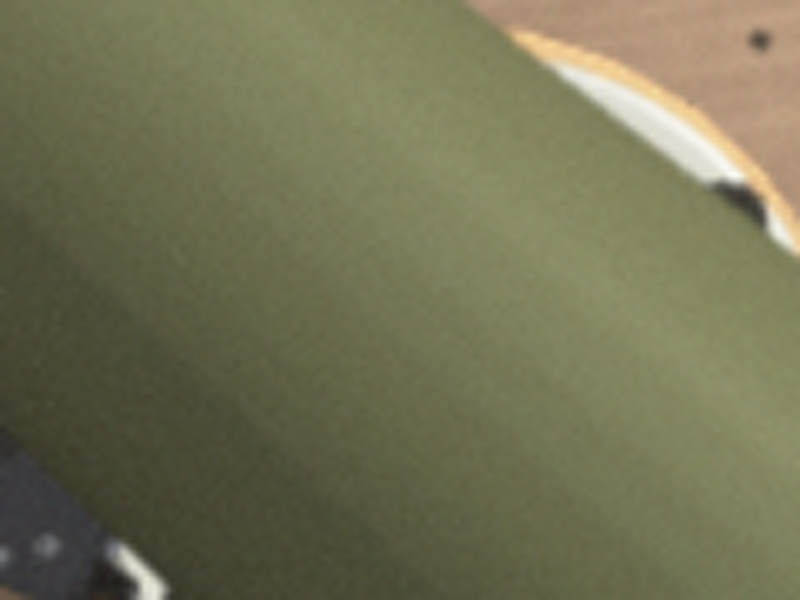

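```bash
python3 - <<'E'
from h import *
print('obs',270+310*.15,225+322*.15)
for th in (10,15,20,25,30,35):
    for c in (10,12,13.5):
        F,u,n=cellF(th,c); C=F+58*u+16.5*n
        print(th,c,np.round(proj('scene',st(C)),1),np.round(C,1))
print(proj('scene',st([76,40,66])),'obs foot',270+547*.15,225+375*.15)
print(proj('scene',st([-76,40,66])),'obs foot',270+68*.15,225+392*.15)
E
```

```text
obs 316.5 273.3
10 10 [314.2 271.7] [ 0.  68.6 60.6]
10 12 [314.3 272.5] [ 0.  66.6 60.6]
10 13.5 [314.3 273. ] [ 0.  65.1 60.6]
15 10 [314.3 271.2] [ 0.  66.9 64.9]
15 12 [314.3 271.9] [ 0.  64.9 64.9]
15 13.5 [314.4 272.5] [ 0.  63.4 64.9]
20 10 [314.4 270.8] [ 0.  65.  68.8]
20 12 [314.4 271.6] [ 0.  63.  68.8]
20 13.5 [314.5 272.1] [ 0.  61.5 68.8]
25 10 [314.5 270.6] [ 0.  62.8 72.4]
25 12 [314.5 271.4] [ 0.  60.8 72.4]
25 13.5 [314.5 272. ] [ 0.  59.3 72.4]
30 10 [314.5 270.6] [ 0.  60.6 75.6]
30 12 [314.6 271.4] [ 0.  58.6 75.6]
30 13.5 [314.6 272. ] [ 0.  57.1 75.6]
35 10 [314.6 270.7] [ 0.  58.4 78.3]
35 12 [314.7 271.5] [ 0.  56.4 78.3]
35 13.5 [314.7 272. ] [ 0.  54.9 78.3]
[350.89169904 279.92342603] obs foot 352.05 281.25
[278.89914237 282.45249174] obs foot 280.2 283.8
```

```bash
python3 - <<'E'
from h import *
stat()
T=plan(tooldown(-20),st([0,70.5,61]),2)
T=plan(tooldown(-20),st([0,72.5,58]),2,from_=T)
E
```

```text
t 12.65 stand-mm [-0.8 68.2 63.3] world [0.5594 0.181  0.0633] tilt -20.4 toolx [ 0.003 -0.349 -0.937] tooly [ 1.    -0.001  0.004] Fs [ 0.6 13.5  7.1] w 0.6 q [-0.02  0.62 -0.65  1.53  0.52  1.47 -1.25]
n 2 rot/row [-0.01   0.041 -0.018]
0 [ 0.0022  0.0014 -0.005 ]
1 [ 0.0023  0.0014 -0.005 ]
n 2 rot/row [0. 0. 0.]
0 [ 0.0036  0.     -0.0048]
1 [ 0.0036  0.     -0.0048]
```

```bash
python3 -m jog '[{"rot":[0,0,0],"travel":[0.003,0.001,-0.005],"jaw":1},{"rot":[0,0,0],"travel":[0.004,0.001,-0.005],"jaw":1},{"rot":[0,0,0],"travel":[0,0,0],"jaw":1}]' 20; python3 - <<'E'
from h import *
stat()
a=snap('wrist','w18')
cv2.imwrite('pics/w18c.png',cv2.resize(a[220:310,260:380],(800,600),interpolation=cv2.INTER_CUBIC)[:,:,::-1])
E
```

```text
time: 12.95
position: [0.5605, 0.183, 0.0595]
tool_rot: [1.213, 0.743, -1.743]
ft_force: [5.9, 12.1, 6.5]
grip_width: 0.002
t 12.95 stand-mm [-0.7 70.5 59.5] world [0.5605 0.183  0.0595] tilt -20.4 toolx [ 0.003 -0.349 -0.937] tooly [1.    0.    0.003] Fs [-0.2 13.4  6.5] w 0.2 q [-0.02  0.63 -0.65  1.53  0.53  1.46 -1.25]
```

View pics/w18c.png

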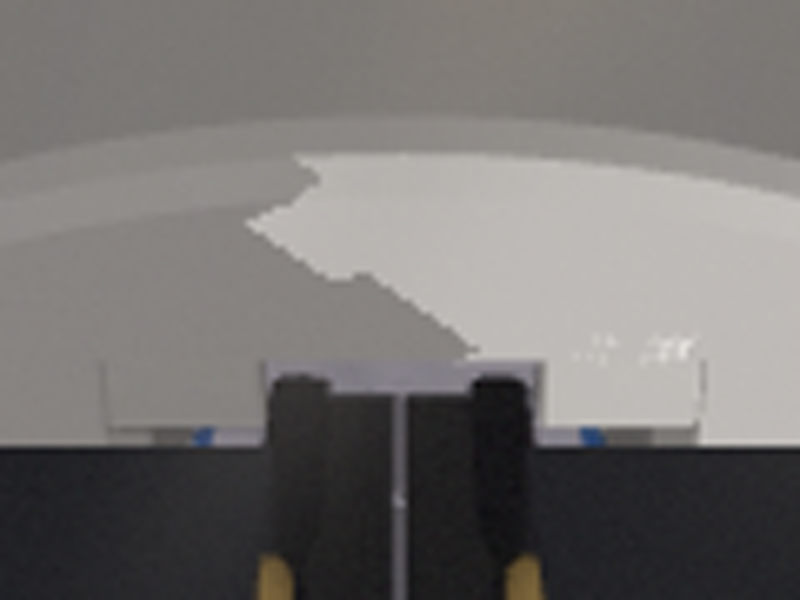

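```bash
python3 -m jog '[{"rot":[0,0,0],"travel":[0.005,0,-0.004],"jaw":1},{"rot":[0,0,0],"travel":[0.005,0,-0.005],"jaw":1},{"rot":[0,0,0],"travel":[0,0,0],"jaw":1}]' 20; python3 - <<'E'
from h import *
stat()
a=snap('wrist','w19')
cv2.imwrite('pics/w19c.png',cv2.resize(a[220:310,260:380],(800,600),interpolation=cv2.INTER_CUBIC)[:,:,::-1])
a=snap('scene','s19')
cv2.imwrite('pics/s19c.png',cv2.resize(a[225:315,270:390],(800,600),interpolation=cv2.INTER_CUBIC)[:,:,::-1])
E
```

```text
time: 13.3
position: [0.561, 0.1834, 0.0565]
tool_rot: [1.211, 0.742, -1.744]
ft_force: [5.7, 10.6, 10.1]
grip_width: 0.009
t 13.30 stand-mm [-0.4 71.  56.5] world [0.561  0.1834 0.0565] tilt -20.6 toolx [ 0.003 -0.351 -0.936] tooly [ 1.    -0.     0.003] Fs [ 0.3 12.1 10.1] w 0.8 q [-0.02  0.63 -0.65  1.52  0.53  1.46 -1.26]
```

View pics/w19c.png

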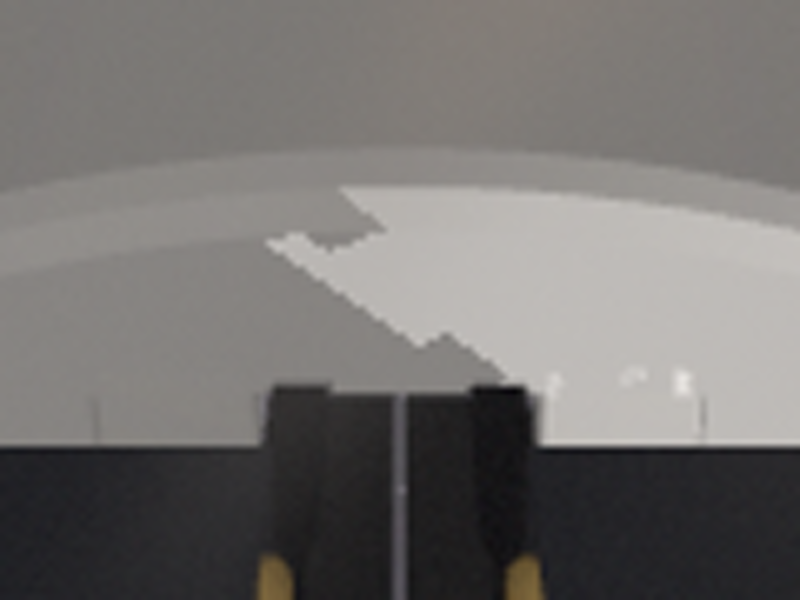

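View pics/s19c.png

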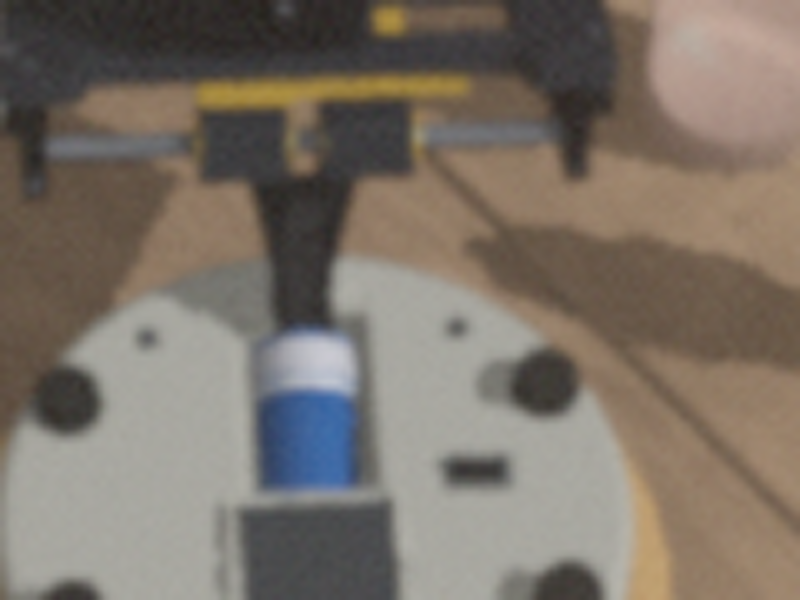

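```bash
python3 - <<'E'
from h import *
T=plan(tooldown(-5),st([0,73.5,54.5]),4)
E
```

```text
n 4 rot/row [-0.003  0.778 -0.008]
0 [ 0.0008  0.0003 -0.0026]
1 [ 0.001   0.0003 -0.0025]
2 [ 0.0012  0.0003 -0.0024]
3 [ 0.0013  0.0003 -0.0023]
```

```bash
python3 -m jog '[{"rot":[0,0.78,0],"travel":[0.002,0.0003,-0.0026],"jaw":1},{"rot":[0,0.78,0],"travel":[0.002,0.0003,-0.0025],"jaw":1},{"rot":[0,0.78,0],"travel":[0.002,0.0003,-0.0024],"jaw":1},{"rot":[0,0.78,0],"travel":[0.002,0.0003,-0.0023],"jaw":1},{"rot":[0,0,0],"travel":[0,0,0],"jaw":1}]' 20; python3 - <<'E'
from h import *
stat()
a=snap('wrist','w20')
cv2.imwrite('pics/w20c.png',cv2.resize(a[220:310,260:380],(800,600),interpolation=cv2.INTER_CUBIC)[:,:,::-1])
a=snap('scene','s20')
cv2.imwrite('pics/s20c.png',cv2.resize(a[225:315,270:390],(800,600),interpolation=cv2.INTER_CUBIC)[:,:,::-1])
E
```

```text
time: 13.9
position: [0.5633, 0.1848, 0.055]
tool_rot: [1.472, 0.897, -1.594]
ft_force: [4.6, 10.5, 10.2]
grip_width: 0.006
t 13.90 stand-mm [ 1.  73.3 55. ] world [0.5633 0.1848 0.055 ] tilt -4.8 toolx [ 0.005 -0.083 -0.997] tooly [ 1.    -0.003  0.005] Fs [-0.6 11.4 10.2] w 0.5 q [ 0.19  0.48 -0.73  1.71  0.4   1.16 -1.15]
```

View pics/w20c.png

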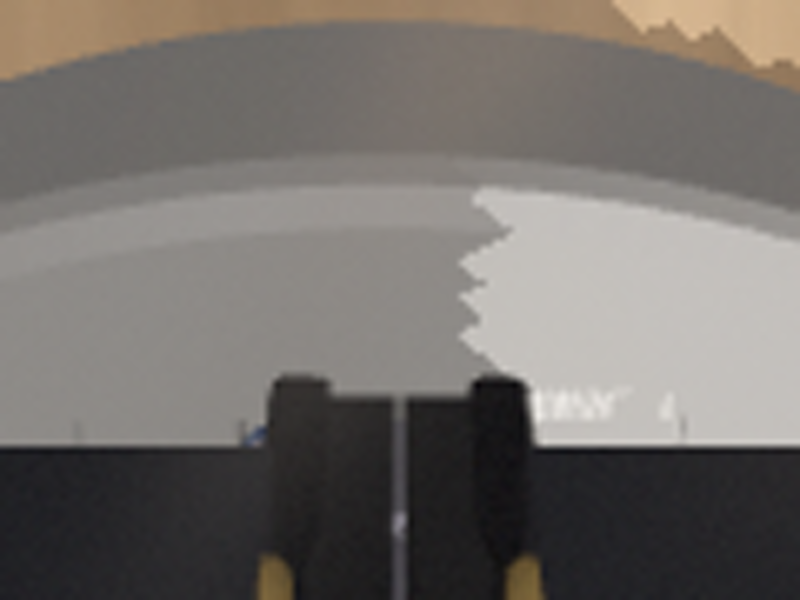

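View pics/s20c.png

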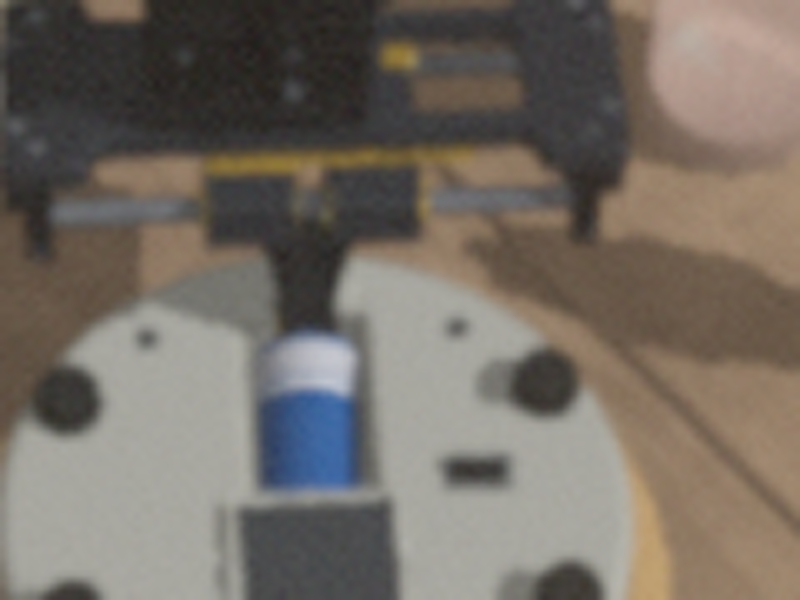

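```bash
python3 -m jog '[{"rot":[0,0,0],"travel":[0,-0.004,0],"jaw":1},{"rot":[0,0,0],"travel":[0.006,0,-0.002],"jaw":1},{"rot":[0,0,0],"travel":[0.006,0,-0.002],"jaw":1},{"rot":[0,0,0],"travel":[0,0,0],"jaw":1}]' 20; python3 - <<'E'
from h import *
stat()
a=snap('wrist','w21')
cv2.imwrite('pics/w21c.png',cv2.resize(a[220:310,260:380],(800,600),interpolation=cv2.INTER_CUBIC)[:,:,::-1])
E
```

```text
time: 14.4
position: [0.5634, 0.1851, 0.0545]
tool_rot: [1.467, 0.892, -1.596]
ft_force: [-1.9, 3.2, 31.7]
grip_width: 0.007
t 14.40 stand-mm [ 1.  73.7 54.5] world [0.5634 0.1851 0.0545] tilt -5.1 toolx [ 0.008 -0.089 -0.996] tooly [ 1.    -0.002  0.008] Fs [-3.1  2.  31.7] w 0.6 q [ 0.18  0.49 -0.73  1.71  0.41  1.17 -1.15]
```

View pics/w21c.png

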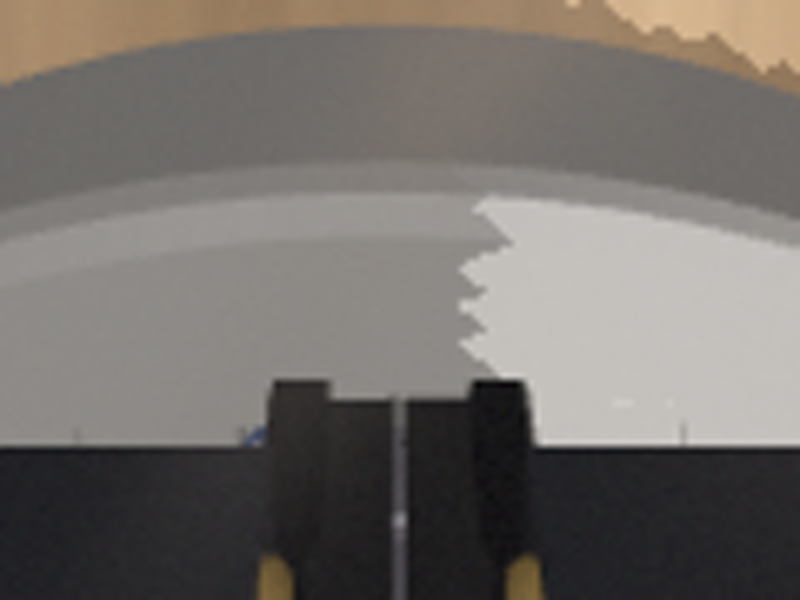

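```bash
python3 -m jog '[{"rot":[0,0,0],"travel":[-0.02,-0.003,0],"jaw":1},{"rot":[0,0,0],"travel":[-0.06,0,0],"jaw":1},{"rot":[0,0,0],"travel":[0,0,0],"jaw":1}]' 20; python3 - <<'E'
from h import *
stat()
a=snap('wrist','w22')
cv2.imwrite('pics/w22c.png',cv2.resize(a[200:320,240:400],(800,600),interpolation=cv2.INTER_CUBIC)[:,:,::-1])
a=snap('scene','s22')
cv2.imwrite('pics/s22c.png',cv2.resize(a[225:315,270:390],(800,600),interpolation=cv2.INTER_CUBIC)[:,:,::-1])
E
```

```text
time: 14.75
position: [0.5605, 0.1842, 0.0734]
tool_rot: [1.459, 0.892, -1.604]
ft_force: [1.0, -0.2, -0.6]
grip_width: 0.004
t 14.75 stand-mm [-1.3 71.5 73.4] world [0.5605 0.1842 0.0734] tilt -5.5 toolx [ 0.003 -0.096 -0.995] tooly [ 1.    -0.003  0.003] Fs [ 1.   0.2 -0.6] w 0.4 q [ 0.19  0.47 -0.74  1.69  0.39  1.2  -1.14]
```

View pics/w22c.png

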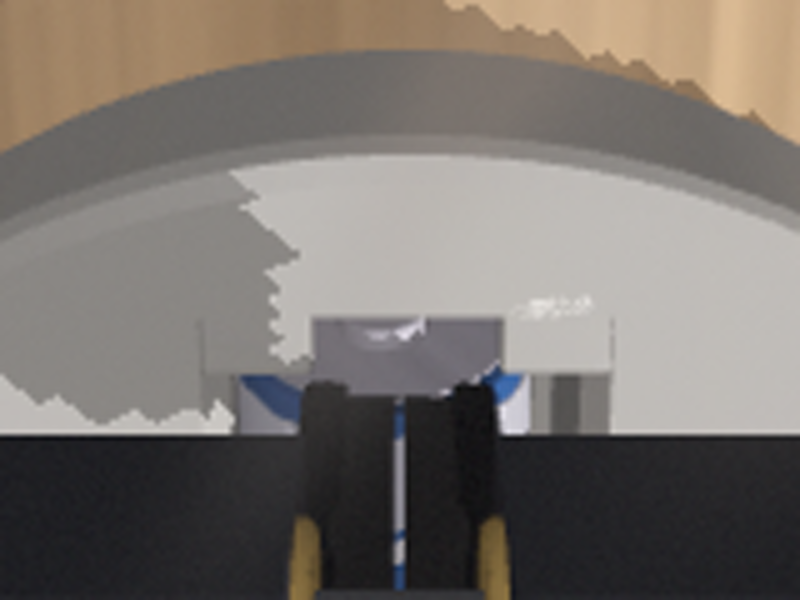

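View pics/s22c.png

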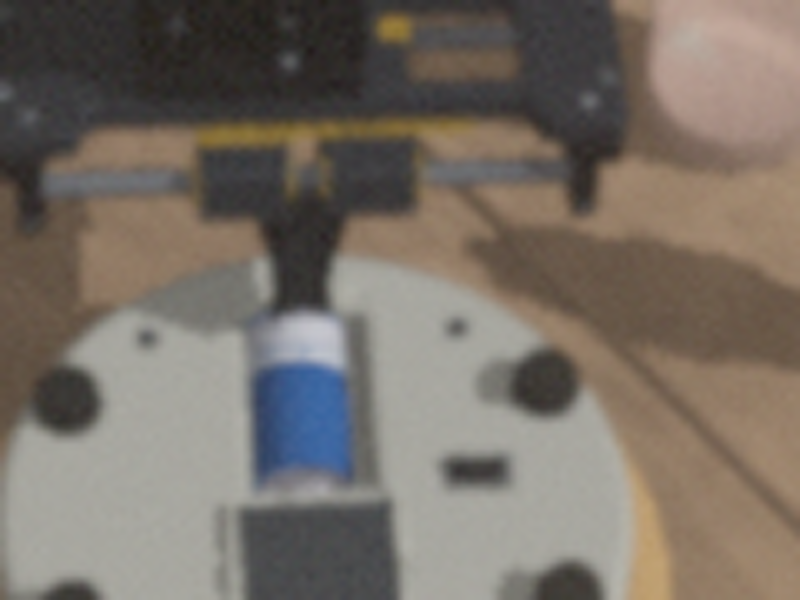

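```bash
python3 -m jog '[{"rot":[0,0.5,0],"travel":[0,0.002,0.019],"jaw":1},{"rot":[0,0.5,0],"travel":[0,0.001,0.019],"jaw":1},{"rot":[0,0,0],"travel":[0.02,0,0],"jaw":1},{"rot":[0,0,0],"travel":[0,0,0],"jaw":1}]' 20; python3 - <<'E'
from h import *
stat()
E
```

```text
time: 15.25
position: [0.5534, 0.1704, 0.0639]
tool_rot: [1.533, 0.94, -1.56]
ft_force: [-0.1, -0.4, -1.0]
grip_width: 0.006
t 15.25 stand-mm [-1.4 55.9 63.9] world [0.5534 0.1704 0.0639] tilt -0.9 toolx [-0.002 -0.016 -1.   ] tooly [ 1.    -0.005 -0.002] Fs [ 0.1 -0.4 -1. ] w 0.5 q [ 0.28  0.42 -0.76  1.78  0.33  1.09 -1.07]
```

```bash
python3 -m jog '[{"rot":[0,0,0],"travel":[0.003,0.002,-0.018],"jaw":1},{"rot":[0,0,0],"travel":[0.012,0,0],"jaw":1},{"rot":[0,0,0],"travel":[0.012,0,0],"jaw":1},{"rot":[0,0,0],"travel":[0,0,0],"jaw":1}]' 20; python3 - <<'E'
from h import *
stat()
E
```

```text
time: 15.65
position: [0.5572, 0.177, 0.057]
tool_rot: [1.534, 0.943, -1.555]
ft_force: [0.4, 0.3, -0.0]
grip_width: 0.004
t 15.65 stand-mm [-0.9 63.6 57. ] world [0.5572 0.177  0.057 ] tilt -0.7 toolx [-0.001 -0.013 -1.   ] tooly [ 1.    -0.003 -0.001] Fs [ 0.3  0.4 -0. ] w 0.3 q [ 0.27  0.43 -0.76  1.77  0.34  1.08 -1.08]
```

```bash
python3 -m jog '[{"rot":[0,0,0],"travel":[0.01,0.002,0.003],"jaw":1},{"rot":[0,0,0],"travel":[0.01,0,0],"jaw":1},{"rot":[0,0,0],"travel":[0,0,0],"jaw":1}]' 20; python3 - <<'E'
from h import *
stat()
a=snap('wrist','w23')
cv2.imwrite('pics/w23c.png',cv2.resize(a[200:320,240:400],(800,600),interpolation=cv2.INTER_CUBIC)[:,:,::-1])
E
```

```text
time: 15.95
position: [0.5578, 0.1753, 0.0516]
tool_rot: [1.536, 0.941, -1.555]
ft_force: [-0.1, -0.3, 0.5]
grip_width: 0.002
t 15.95 stand-mm [ 0.3 62.4 51.6] world [0.5578 0.1753 0.0516] tilt -0.7 toolx [ 0.    -0.012 -1.   ] tooly [ 1.    -0.004  0.   ] Fs [ 0.  -0.3  0.5] w 0.2 q [ 0.27  0.44 -0.75  1.78  0.35  1.07 -1.08]
```

View pics/w23c.png

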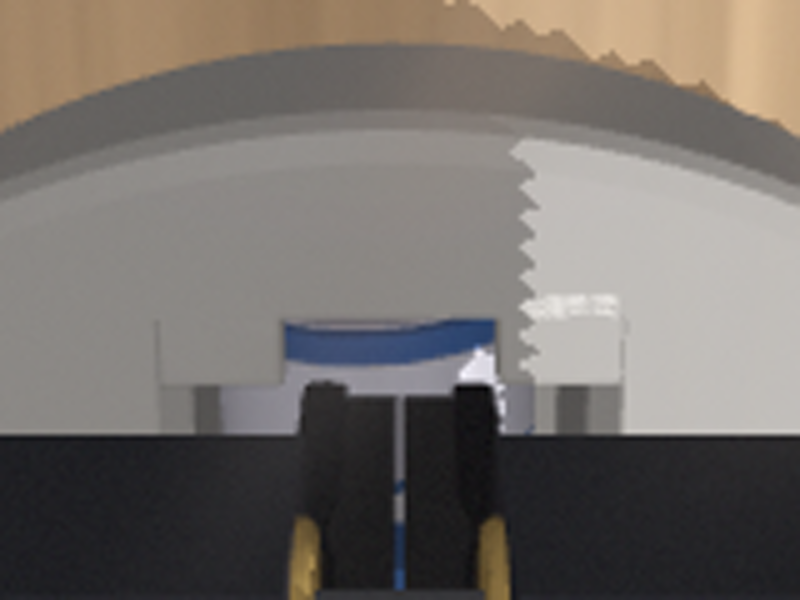

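```bash
python3 -m jog '[{"rot":[0,0,0],"travel":[0.005,0,0],"jaw":1},{"rot":[0,0,0],"travel":[0.004,0,0],"jaw":1},{"rot":[0,0,0],"travel":[0,0,0],"jaw":1}]' 20; python3 - <<'E'
from h import *
stat()
E
python3 -m jog '[{"rot":[0,0,0],"travel":[-0.05,0,0],"jaw":1},{"rot":[0,0,0],"travel":[-0.15,0,0.1],"jaw":1},{"rot":[0,0,0],"travel":[-0.15,0,0.1],"jaw":1},{"rot":[0,0,0],"travel":[0,0,0],"jaw":1},{"rot":[0,0,0],"travel":[0,0,0],"jaw":1}]'
python3 - <<'E'
from h import *
stat()
a=snap('wrist','w24')
for p in [(0,81,34.5),(0,20,34.5),(0,78,51),(0,50.5,51),(0,74,54),(0,-90,60)]: print(p,np.round(proj('wrist',st(p)),1))
E
```

```text
time: 16.3
position: [0.5588, 0.1747, 0.0512]
tool_rot: [1.537, 0.938, -1.554]
ft_force: [-3.1, -3.3, 12.1]
grip_width: 0.005
t 16.30 stand-mm [ 1.5 62.3 51.2] world [0.5588 0.1747 0.0512] tilt -0.7 toolx [ 0.003 -0.013 -1.   ] tooly [ 1.    -0.004  0.003] Fs [-1.2 -4.3 12.1] w 0.5 q [ 0.27  0.44 -0.75  1.77  0.35  1.07 -1.08]
time: 16.8
position: [0.5337, 0.1262, 0.1493]
tool_rot: [1.538, 0.938, -1.554]
ft_force: [0.6, 0.1, 0.3]
grip_width: 0.007
t 16.80 stand-mm [  1.    7.7 149.3] world [0.5337 0.1262 0.1493] tilt -0.7 toolx [ 0.003 -0.012 -1.   ] tooly [ 1.    -0.005  0.003] Fs [0.5 0.4 0.3] w 0.6 q [ 0.43  0.24 -0.81  1.77  0.2   1.21 -0.91]
(0, 81, 34.5) [318.4 137.2]
(0, 20, 34.5) [318.8 218.9]
(0, 78, 51) [318.4 142. ]
(0, 50.5, 51) [318.6 182.2]
(0, 74, 54) [318.4 148.2]
(0, -90, 60) [319.5 361. ]
```

View pics/w24.png

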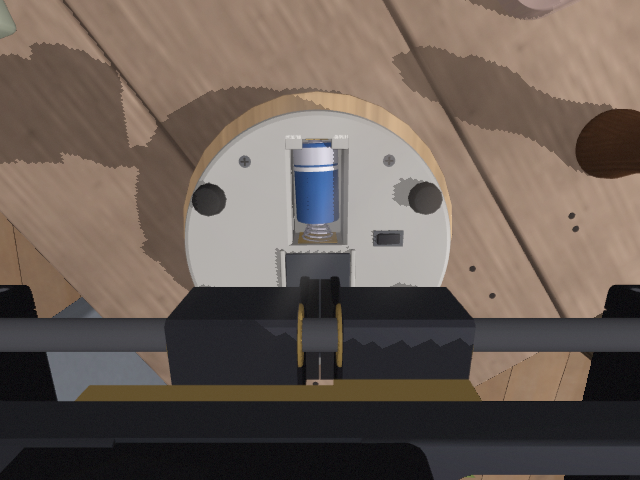

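```bash
python3 - <<'E'
import cv2
a=cv2.imread('pics/w24.png')
cv2.imwrite('pics/w24c.png',cv2.resize(a[125:285,260:380],(600,800),interpolation=cv2.INTER_CUBIC)[:600])
E
```

```text
(no output)
```

View pics/w24c.png

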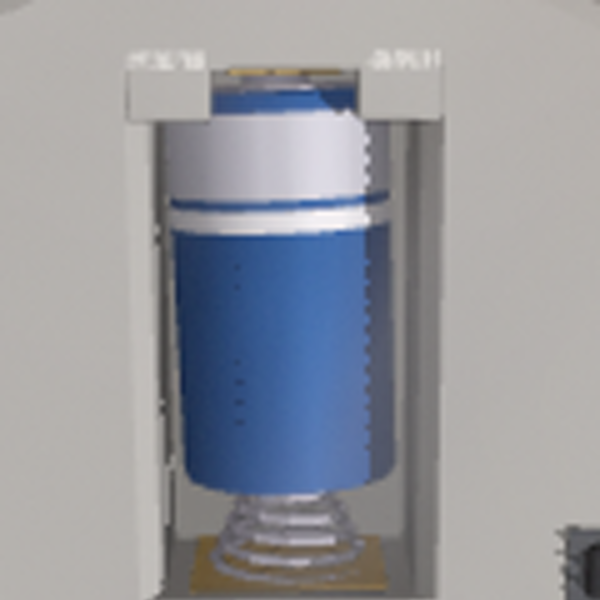

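```bash
python3 - <<'E'
from h import *
T=plan(tooldown(0),st([0,-112,115]),3)
E
python3 -m jog '[{"rot":[0,0.05,0],"travel":[0.04,-0.001,0.133],"jaw":1},{"rot":[0,0.05,0],"travel":[0.038,-0.001,0.133],"jaw":1},{"rot":[0,0.05,0],"travel":[0.037,-0.001,0.133],"jaw":1},{"rot":[0,0,0],"travel":[0,0,0],"jaw":1}]' 20;python3 - <<'E'
from h import *
stat()
a=snap('wrist','w25')
for y in (-80,-85,-90,-95): print(y,np.round(proj('wrist',st([0,y,64])),1),np.round(proj('wrist',st([22,y,64])),1))
E
```

```text
n 3 rot/row [-0.016  0.047 -0.002]
0 [0.0384 0.0005 0.1327]
1 [0.0379 0.0004 0.1329]
2 [0.0373 0.0002 0.133 ]
time: 17.25
position: [0.4733, 0.0154, 0.1109]
tool_rot: [1.545, 0.947, -1.559]
ft_force: [0.2, -0.1, -0.1]
grip_width: 0.007
t 17.25 stand-mm [  -3.1 -118.5  110.9] world [0.4733 0.0154 0.1109] tilt -0.3 toolx [-0.006 -0.005 -1.   ] tooly [ 1.    -0.01  -0.006] Fs [ 0.2  0.  -0.1] w 0.6 q [ 0.65  0.09 -0.76  1.98  0.07  1.1  -0.62]
-80 [323.2 207.1] [360.7 206.9]
-85 [323.2 215.5] [360.5 215.2]
-90 [323.2 223.7] [360.3 223.5]
-95 [323.3 231.9] [360.1 231.6]
```

View pics/w25.png

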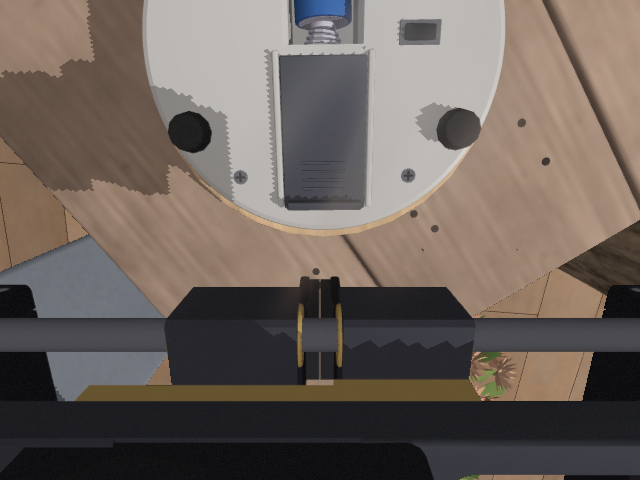

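```bash
python3 -m jog '[{"rot":[0,0.06,0.06],"travel":[0.09,0.01,0],"jaw":1},{"rot":[0.1,0,0],"travel":[0.085,0,0],"jaw":1},{"rot":[0,0,0],"travel":[0,0,0],"jaw":1},{"rot":[0,0,0],"travel":[0,0,0],"jaw":1}]' 20;python3 - <<'E'
from h import *
stat()
a=snap('wrist','w26')
E
```

```text
time: 17.7
position: [0.4807, 0.021, 0.0617]
tool_rot: [1.558, 0.945, -1.544]
ft_force: [-0.7, 0.2, 0.7]
grip_width: 0.006
t 17.70 stand-mm [   1.  -110.1   61.7] world [0.4807 0.021  0.0617] tilt 0.4 toolx [ 0.003  0.007 -1.   ] tooly [ 1.    -0.01   0.003] Fs [-0.7 -0.1  0.7] w 0.5 q [ 0.62  0.17 -0.76  2.03  0.13  0.99 -0.68]
```

View pics/w26.png

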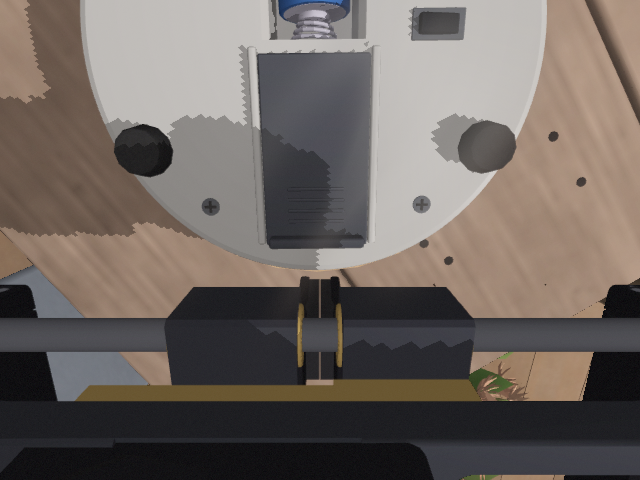

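```bash
python3 -m jog '[{"rot":[0,0,0],"travel":[0.013,-0.002,0],"jaw":1},{"rot":[0,0,0],"travel":[0,0,-0.04],"jaw":1},{"rot":[0,0,0],"travel":[0,0,-0.03],"jaw":1},{"rot":[0,0,0],"travel":[0,0,-0.03],"jaw":1},{"rot":[0,0,0],"travel":[0,0,-0.03],"jaw":1}]' 20;python3 - <<'E'
from h import *
stat()
a=snap('wrist','w27')
E
```

```text
time: 18.25
position: [0.4987, 0.0544, 0.0586]
tool_rot: [1.56, 0.94, -1.545]
ft_force: [0.4, -1.4, -0.1]
grip_width: 0.004
t 18.25 stand-mm [  2.  -72.2  58.6] world [0.4987 0.0544 0.0586] tilt 0.3 toolx [ 0.006  0.006 -1.   ] tooly [ 1.    -0.012  0.006] Fs [ 1.  -1.1 -0.1] w 0.3 q [ 0.55  0.23 -0.77  1.98  0.19  0.99 -0.79]
```

View pics/w27.png

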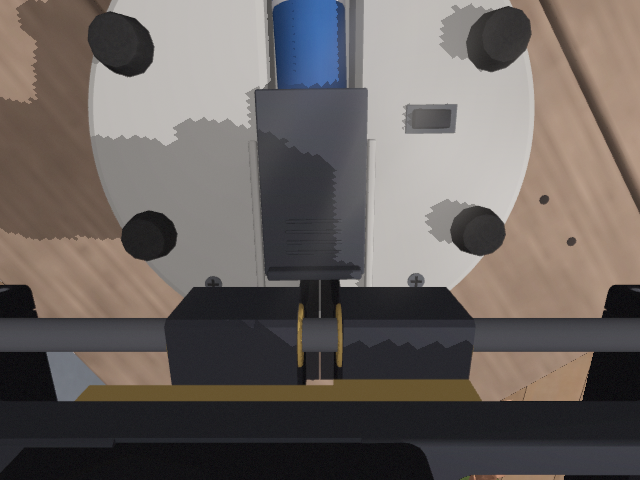

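```bash
python3 -m jog '[{"rot":[0,0,0],"travel":[0.002,-0.004,-0.03],"jaw":1},{"rot":[0,0,0],"travel":[0.001,-0.002,-0.03],"jaw":1},{"rot":[0,0,0],"travel":[0,0,-0.03],"jaw":1},{"rot":[0,0,0],"travel":[0,0,-0.03],"jaw":1},{"rot":[0,0,0],"travel":[0,0,-0.03],"jaw":1},{"rot":[0,0,0],"travel":[0,0,0],"jaw":1}]' 20;python3 - <<'E'
from h import *
stat()
a=snap('wrist','w28')
E
```

```text
time: 18.9
position: [0.5179, 0.097, 0.0577]
tool_rot: [1.56, 0.944, -1.543]
ft_force: [0.8, 0.4, 0.3]
grip_width: 0.007
t 18.90 stand-mm [ -0.  -25.5  57.7] world [0.5179 0.097  0.0577] tilt 0.5 toolx [ 0.005  0.008 -1.   ] tooly [ 1.    -0.01   0.005] Fs [0.5 0.7 0.3] w 0.6 q [ 0.46  0.29 -0.77  1.93  0.24  1.01 -0.9 ]
```

View pics/w28.png

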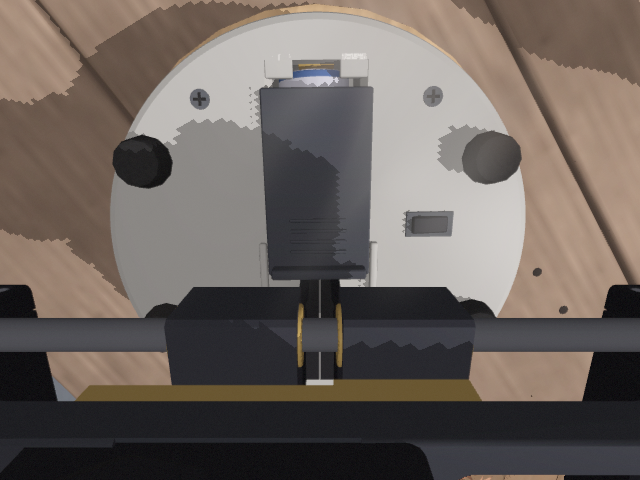

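```bash
python3 -m jog '[{"rot":[0,0,0],"travel":[0,0,-0.02],"jaw":1},{"rot":[0,0,0],"travel":[0,0,-0.015],"jaw":1},{"rot":[0,0,0],"travel":[0,0,-0.01],"jaw":1},{"rot":[0,0,0],"travel":[0,0,0],"jaw":1}]' 20;python3 - <<'E'
from h import *
stat()
a=snap('wrist','w29')
cv2.imwrite('pics/w29c.png',cv2.resize(a[20:260,220:420],(500,600),interpolation=cv2.INTER_CUBIC)[:,:,::-1])
E
```

```text
time: 19.35
position: [0.5238, 0.1074, 0.0577]
tool_rot: [1.56, 0.942, -1.545]
ft_force: [0.4, -0.5, -0.8]
grip_width: 0.003
t 19.35 stand-mm [  0.6 -13.5  57.7] world [0.5238 0.1074 0.0577] tilt 0.4 toolx [ 0.005  0.007 -1.   ] tooly [ 1.    -0.012  0.005] Fs [ 0.6 -0.3 -0.8] w 0.3 q [ 0.43  0.31 -0.77  1.91  0.25  1.02 -0.93]
```

View pics/w29c.png

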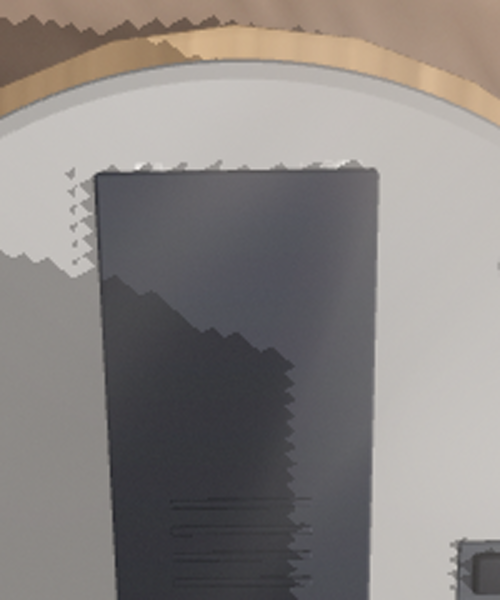

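Nearly shut; continue in small steps until the end stop shows in the force.

```bash
python3 -m jog '[{"rot":[0,0,0],"travel":[0,0,-0.008],"jaw":1},{"rot":[0,0,0],"travel":[0,0,-0.006],"jaw":1},{"rot":[0,0,0],"travel":[0,0,0],"jaw":1}]' 20;python3 -m jog '[{"rot":[0,0,0],"travel":[0,0,-0.006],"jaw":1},{"rot":[0,0,0],"travel":[0,0,-0.006],"jaw":1},{"rot":[0,0,0],"travel":[0,0,0],"jaw":1}]' 20;python3 - <<'E'
from h import *
stat()
E
```

```text
time: 19.7
position: [0.5256, 0.1104, 0.0577]
tool_rot: [1.56, 0.941, -1.546]
ft_force: [-1.4, -1.8, 0.6]
grip_width: 0.003
time: 20.0
position: [0.5258, 0.1106, 0.0572]
tool_rot: [1.555, 0.938, -1.551]
ft_force: [-4.7, -6.1, 4.1]
grip_width: 0.007
t 20.00 stand-mm [ 0.9 -9.8 57.2] world [0.5258 0.1106 0.0572] tilt -0.0 toolx [ 0.004 -0.    -1.   ] tooly [ 1.    -0.014  0.004] Fs [-1.5 -7.6  4.1] w 0.6 q [ 0.42  0.32 -0.77  1.9   0.26  1.02 -0.94]
```

```bash
python3 -m jog '[{"rot":[0,0,0],"travel":[0,0,-0.01],"jaw":1},{"rot":[0,0,0],"travel":[0,0,0],"jaw":1}]' 20;python3 - <<'E'
from h import *
stat()
E
python3 -m jog '[{"rot":[0,0,0],"travel":[-0.01,0,0.06],"jaw":1},{"rot":[0,0,0],"travel":[-0.16,0,0.03],"jaw":1},{"rot":[0,0,0],"travel":[-0.16,0,0.03],"jaw":1},{"rot":[0,0,0],"travel":[-0.1,0,0.0],"jaw":1},{"rot":[0,0,0],"travel":[0,0,0],"jaw":1},{"rot":[0,0,0],"travel":[0,0,0],"jaw":1}]'
python3 - <<'E'
from h import *
stat()
a=snap('wrist','w30')
for y in (78,80,82,84): print(y,np.round(proj('wrist',st([0,y,57])),1))
for y in (-6,-3,0,3): print(y,np.round(proj('wrist',st([0,y,64])),1))
snap('scene','s30')
E
```

```text
time: 20.2
position: [0.526, 0.1107, 0.0568]
tool_rot: [1.551, 0.935, -1.556]
ft_force: [-8.3, -10.8, 6.0]
grip_width: 0.003
t 20.20 stand-mm [ 1.1 -9.7 56.8] world [0.526  0.1107 0.0568] tilt -0.3 toolx [ 0.003 -0.005 -1.   ] tooly [ 1.    -0.015  0.003] Fs [ -2.5 -13.4   6. ] w 0.3 q [ 0.41  0.32 -0.77  1.89  0.27  1.03 -0.95]
time: 20.8
position: [0.5116, 0.0844, 0.1871]
tool_rot: [1.561, 0.94, -1.543]
ft_force: [0.7, -0.5, -0.7]
grip_width: 0.008
t 20.80 stand-mm [  0.  -39.6 187.1] world [0.5116 0.0844 0.1871] tilt 0.4 toolx [ 0.007  0.007 -1.   ] tooly [ 1.    -0.012  0.007] Fs [ 0.8 -0.1 -0.7] w 0.7 q [ 0.55  0.11 -0.81  1.81  0.08  1.25 -0.76]
78 [317.   77.2]
80 [316.9  74.3]
82 [316.9  71.3]
84 [316.9  68.4]
-6 [318.5 191.8]
-3 [318.5 188. ]
0 [318.4 184.1]
3 [318.4 180.2]
```

View pics/w30.png

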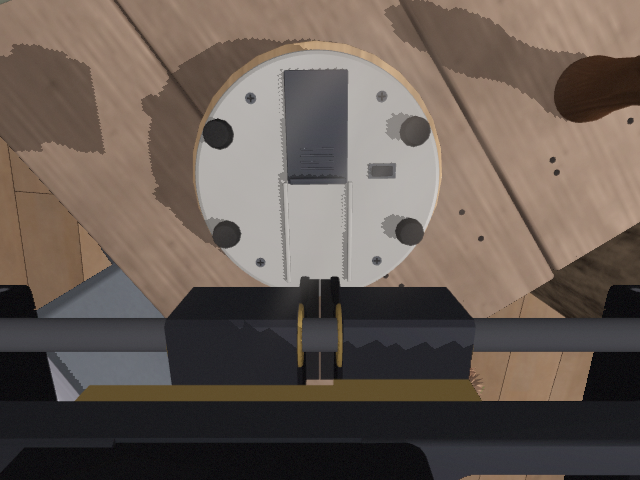

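View pics/s30.png

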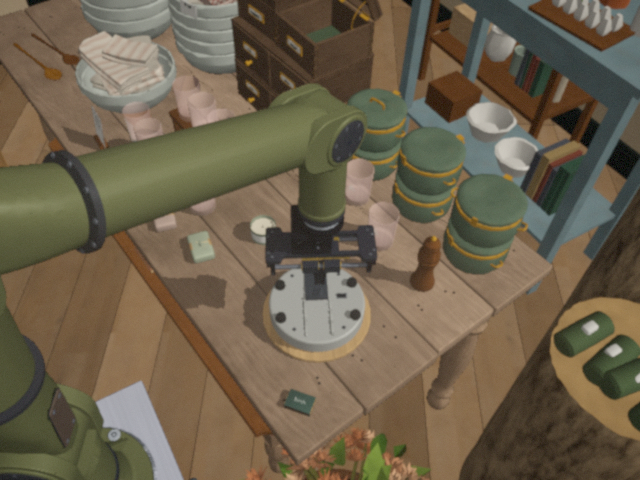

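```bash
python3 - <<'E'
import cv2
a=cv2.imread('pics/w30.png')
cv2.imwrite('pics/w30c.png',cv2.resize(a[50:200,260:380],(480,600),interpolation=cv2.INTER_CUBIC))
b=cv2.imread('pics/w25.png'); cv2.imwrite('pics/w25c.png',cv2.resize(b[30:230,250:400],(450,600),interpolation=cv2.INTER_CUBIC))
import numpy as np
from h import *
T=np.eye(4)
E
```

```text
(no output)
```

View pics/w30c.png

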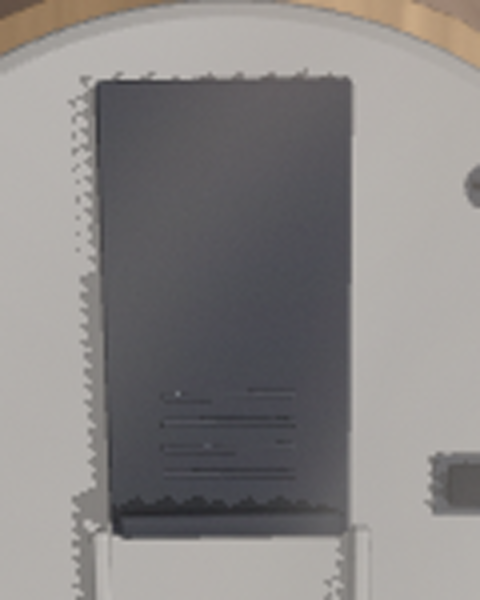

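View pics/w25c.png

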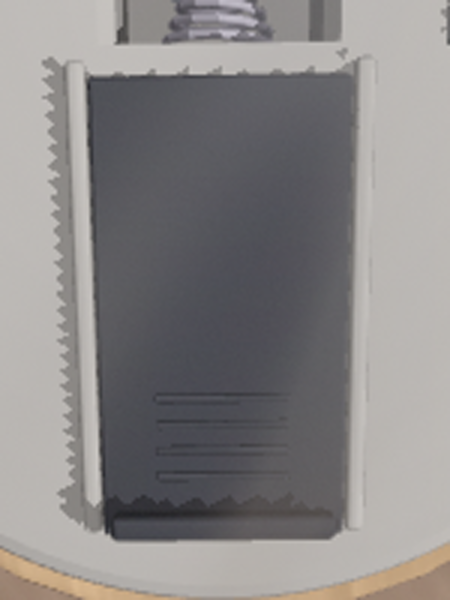

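```bash
python3 - <<'E'
from h import *
def mk(p,r):
    T=np.eye(4);T[:3,:3]=R.from_rotvec(r).as_matrix();T[:3,3]=p;return T
T25=mk([.4733,.0154,.1109],[1.545,.947,-1.559]);T30=T_tool()
for n,uv,T in (('open front',(325,55.3),T25),('shut front',(316,70),T30)): print(n,ist(ray('wrist',uv,.057,T)))
for n,uv,T in (('open tab rear',(325,30+518/3),T25),('shut tab rear',(318,50+515/4),T30)): print(n,ist(ray('wrist',uv,.064,T)))
E
```

```text
open front [ 1.13056076 -1.86372011 57.        ]
shut front [-1.20843832 82.45284034 57.        ]
open tab rear [  0.58767642 -80.86171192  64.        ]
shut tab rear [-0.7995005   3.86976467 64.        ]
```

```bash
python3 - <<'E'
from h import *
plan(tooldown(0),st([0,-35,62]),3)
E
python3 -m jog '[{"rot":[0,0,0],"travel":[0.13,-0.002,0],"jaw":1},{"rot":[0,0,0],"travel":[0.13,0,0],"jaw":1},{"rot":[0,0,0],"travel":[0.13,0,-0.01],"jaw":1},{"rot":[0,0,0],"travel":[0.02,0,0],"jaw":1},{"rot":[0,0,0],"travel":[0,0,0],"jaw":1}]';python3 - <<'E'
from h import *
stat()
E
```

```text
n 3 rot/row [-0.046 -0.021 -0.014]
0 [ 0.1369  0.0006 -0.0052]
1 [ 0.1369  0.0008 -0.0054]
2 [ 0.1369  0.001  -0.0057]
time: 21.4
position: [0.5111, 0.0878, 0.0619]
tool_rot: [1.557, 0.945, -1.549]
ft_force: [-0.3, -0.6, 0.9]
grip_width: 0.005
t 21.40 stand-mm [ -1.9 -36.8  61.9] world [0.5111 0.0878 0.0619] tilt 0.3 toolx [ 0.001  0.005 -1.   ] tooly [ 1.    -0.011  0.001] Fs [-0.  -0.7  0.9] w 0.4 q [ 0.49  0.27 -0.79  1.94  0.22  1.02 -0.87]
```

```bash
python3 -m jog '[{"rot":[0,0,0],"travel":[0.01,0.005,-0.03],"jaw":1},{"rot":[0,0,0],"travel":[0,0,-0.04],"jaw":1},{"rot":[0,0,0],"travel":[0,0,-0.015],"jaw":1},{"rot":[0,0,0],"travel":[0,0,0],"jaw":1}]';python3 -c "
from h import *
stat()"
python3 -m jog '[{"rot":[0,0,0],"travel":[0,0,-0.02],"jaw":1},{"rot":[0,0,0],"travel":[0,0,-0.02],"jaw":1},{"rot":[0,0,0],"travel":[0,0,0],"jaw":1}]';python3 -c "
from h import *
stat()"
```

```text
time: 21.8
position: [0.5268, 0.1098, 0.0616]
tool_rot: [1.56, 0.941, -1.544]
ft_force: [0.4, -1.5, 0.6]
grip_width: 0.006
t 21.80 stand-mm [  2.2 -10.1  61.6] world [0.5268 0.1098 0.0616] tilt 0.4 toolx [ 0.007  0.006 -1.   ] tooly [ 1.    -0.012  0.007] Fs [ 1.1 -1.2  0.6] w 0.5 q [ 0.44  0.31 -0.79  1.9   0.26  1.03 -0.94]
time: 22.1
position: [0.5274, 0.1104, 0.0595]
tool_rot: [1.545, 0.931, -1.563]
ft_force: [-11.1, -19.2, 11.1]
grip_width: 0.007
t 22.10 stand-mm [ 2.4 -9.3 59.5] world [0.5274 0.1104 0.0595] tilt -0.7 toolx [ 0.002 -0.013 -1.   ] tooly [ 1.    -0.017  0.002] Fs [ -1.3 -22.1  11.1] w 0.6 q [ 0.42  0.33 -0.78  1.88  0.28  1.05 -0.96]
```

```bash
python3 -m jog '[{"rot":[0,0,0],"travel":[-0.005,0,0.06],"jaw":1},{"rot":[0,0,0],"travel":[-0.16,0,0.05],"jaw":1},{"rot":[0,0,0],"travel":[-0.16,0,0.16],"jaw":1},{"rot":[0,0,0],"travel":[-0.05,0,0.16],"jaw":1},{"rot":[0,0,0],"travel":[0,0,0.16],"jaw":1},{"rot":[0,0,0],"travel":[0,0,0.16],"jaw":1},{"rot":[0,0,0],"travel":[0,0,0],"jaw":1},{"rot":[0,0,0],"travel":[0,0,0],"jaw":1}]'; python3 - <<'E'
from h import *
stat(); a=snap('top','t31')
cv2.imwrite('pics/t31c.png',cv2.resize(a[205:340,325:460],(600,600),interpolation=cv2.INTER_CUBIC)[:,:,::-1])
E
```

```text
time: 22.9
position: [0.433, -0.0689, 0.1594]
tool_rot: [1.563, 0.938, -1.546]
ft_force: [0.4, -0.4, 0.2]
grip_width: 0.004
t 22.90 stand-mm [  -1.  -211.9  159.4] world [ 0.433  -0.0689  0.1594] tilt 0.4 toolx [ 0.007  0.006 -1.   ] tooly [ 1.    -0.015  0.007] Fs [ 0.5 -0.2  0.2] w 0.3 q [ 0.81 -0.09 -0.67  2.02 -0.06  1.19 -0.32]
```

View pics/t31.png

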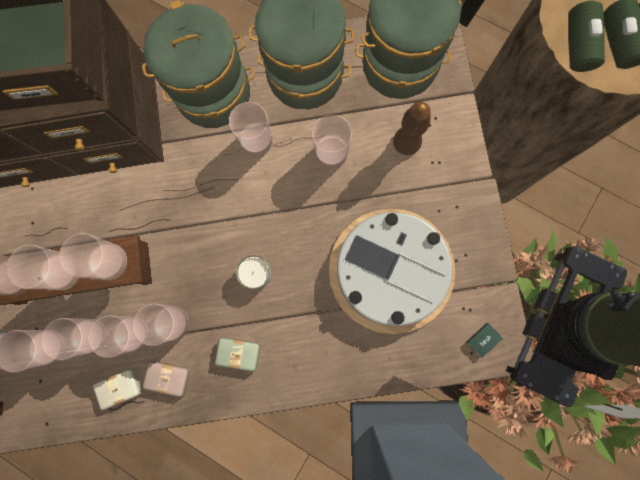

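View pics/t31c.png

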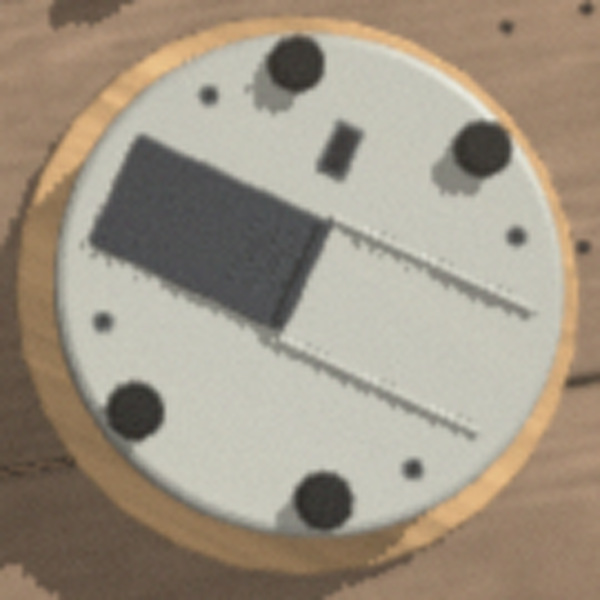

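```bash
python3 -c "
from bench import ctrl
print(ctrl.close_job(), ctrl.get_state()['ft_force'])"
```

```text
the job is handed in; nothing more can be done
the job is handed in; nothing more can be done
```

The D cell is fitted under the retaining lips and the cover is shut. I handed the job in at about 23 s of the 72 s allowed; no verdict is given.

**What I did:** I set the cell in at about 48° with its flat end on the spring. Then I pushed and rolled the nub end down with the closed fingers until it snapped under the lips. Last, I slid the cover shut by its tab.

**Checks that passed:**
- **Cell:** pressing on top of the seated cell stopped at z ≈ 51 mm, the height given for a seated cell. The wrist picture before closing showed the nub at the contact, with the end under both lips.
- **Cover:** it met a hard stop, and pushing up to 22 N did not move it further. The last overhead picture shows the bay fully covered.
- **Other objects:** the tin, tumblers, soap and pepper mill are at the same pixels as at the start.
- **Arm:** it is clear of the work, with the wrist force near zero.

**Less certain:**
- **Nub position:** the nub end seemed to sit about 2 mm to the −x side of the bay, within the 5 mm limit.
- **Cover travel:** I measured about 84.5 mm of travel against a maximum opening of 88 mm, and I did not know how far open it started. I judged it shut from the hard stop and the pictures. If it did start fully open, the remaining gap would be about 3.5 mm, close to the 4 mm limit.
- **Contact on the lips:** while rolling the cell in, the fingertips briefly pressed on the lips with about 32 N.

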